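# Slide the tall bottle crate home into its parking bay

## Robot

A 6-joint arm with a two-finger parallel gripper is mounted at the origin on the work surface. World frame = base frame: x ahead of the robot, y to its left, z up, the work surface at z = 0. Lengths are in m, angles in rad, forces in N, time in s.
With the tool pointing down it reaches from about 0.25 to 0.725 m from the base axis. Payload 4 kg.
Tool frame: the origin (TCP) lies at the very end of the fingers, on their centre line; the grasp point (between the pads) lies 19 mm behind it; x points along the fingers, y is the direction in which the jaws open and shut, and the axes are right-handed (so a half turn about x gives the same grasp; the last joint's range is limited). The gripper opens to 85 mm and grips with 20 to 120 N. Pads are 22 mm wide; open, the fingers measure 114 mm over their backs; the gripper's body (76 mm by 85 mm) begins 54 mm behind the grasp point. The pads swing forward as they close: fully open they stand 13 mm farther back than shut.
Start: joints at [1.257, 0.241, 0.005, 1.335, 0, 1.571], TCP at [0.154, 0.476, 0.21] pointing down, gripper open.
Joint ranges: [-2.72, 2.72], [-1.05, 1.87], [-1.09, 1.28], [-1.99, 2.15], [-1.42, 1.44], [-3.14, 3.14]. Speed limits (rad/s): [2.79, 2.79, 3.14, 3.14, 3.14, 3.14].

## Interface

Orientations are given as a unit quaternion [x, y, z, w].
In Python, from workcell import get_obs, camera, job_done gives the robot as it stands. The module is installed in compiled form; this text tells all that it offers.
- The arm moves only by the tool arm_command, never from a script. Its argument "motion" is a list of rows, each an object of numbers: "x", "y", "z": the shift along the tool's x, y, z in m; "roll": the turn about the tool's x in rad; "fingers": the opening, from 0 (shut) to 1 (fully open). A call has 1 to 20 rows; each row shifts and turns the pose as measured when the row begins, along the tool's axes as they then stand; what a row does not reach is not made up. A row lasts 1/12 s, in which the tool goes at most 41.7 mm and 7.16 degrees, less where a joint would pass 70% of its speed; a pose out of reach is approached as far as the arm can. A call is refused whole if a number of a shift passes 0.0417 or a number of a turn 0.125, either way. A call with a gripper value outside its range is refused whole. The fingers move at their own pace and stop on an object; the grip force is fixed at half the most. Time passes only in rows, so rows that do not move let the fingers close. It gives the time, the measured TCP pose, the force and the opening at its end, in the units of the state.
- get_obs(): the state, without advancing time (a new reading comes with each control period).
- camera(name): name is "side" or "top" or "wrist"; returns a dict with "frame" (420x560x3 uint8, red, green, blue), "intrinsics" (3x3 intrinsics, pixels), "k1" (the pictures are not rectified: a ray, as slopes to the right and down, at radius r is drawn at 1 + k1 r^2 times it, then the intrinsics apply), "rvec" (rotation vector, rad) and "tvec" (3), from world to camera coordinates, as OpenCV has them. Camera axes: x right, y down, z forward; pixel columns grow to the right and rows downward; lengths in m; the calibration is good to about 2 mm. A picture is of the moment at which its call begins. There is no depth.
- job_done(): hands the job in, once; it reports no verdict.
The state is a dict: "clock": time; "joint_pos": joint angles; "joint_vel": joint speeds; "tau": joint torques, N m; "eef_pos": TCP position; "tool_rot": TCP orientation; "ft_force": force on the tool from outside, world axes, zero at the start; "ft_torque": the same for the moment, N m; "grip_width": finger opening in m.
Only numpy, scipy, OpenCV 4.12 (cv2) and the standard library are available. Lean on these libraries where they do the work, as an engineer would, in place of code of your own. Each camera call takes 0.05 s, during which the arm holds its last target.

## Task

Slide the tall grey bottle crate across the bench into the open-fronted metal parking bay, until its back rests against the bay's back stop and it stands square there. It is heavy and tips over easily unless it is pushed low, at its toe. Only push it along the bench, never lifting or tipping it, and leave the other things on the bench where they are; then draw the hand away.

Things in the scene. Friction and masses are not known exactly. Their poses are not given: they have to be found in the camera images.
- crate: Tall grey crate, two capped bottles in its top; loose, about 0.9 kg, bench friction about 0.6. Sizes in mm: tower 65 deep (x 0 to 65), 150 wide (y -75 to 75), 190 high, caps up to 254. Low toe in front: see its point. Origin on the underside, mid-width, below the tower's front face; x points from toe to back (back face x = 65), y left, z up. Weight centred about 35 in front of the back face: pushed along x above about 50 it tips.
- toe (a point): Middle of the crate's toe front face, 20 mm above the bench, at x = -60 mm in the crate's frame; axes as the crate's. The toe is a solid block of the full 150 width, 60 deep (crate x -60 to 0) and 40 mm high, with a flat upright front face: pushed there, below its top edge, the crate slides.
- bay: Fixed parking bay: sizes in mm: dark steel kerbs 30 high, 8 thick, open at its -x side. Origin on the bench where the crate's origin lies when home; x points into the bay. Back stop face at x = 65. Side kerbs: inner faces at y = -88 and 88 (13 clear each side of the crate), x -12 to 73, with flared ends widening to about y = -107 and 107 at x = -46. The crate's toe sticks out in front when home.
- tip_box: Loose bystander: box of pipette tips, 87 x 122 x 64 mm high, beside the bay on its +y side; origin under its centre.
- tube_rack: Loose bystander: rack of tubes, 70 x 130 x 57 mm high, beside the bay on its -y side; origin under its centre.
- stain_jar: Loose bystander: small capped jar, 52 diameter, 75 mm high, behind the bay's back stop; origin under its centre.
- beaker: Loose bystander: glass beaker, 70 diameter, 85 mm high, far to the left; origin under its centre.
- buffer_bottle: Loose bystander: capped bottle, 72 diameter, 150 mm high, far to the right; origin under its centre.
- pipette_pot: Loose bystander: white conical pot, 60 diameter, 55 mm high, far to the left; origin under its centre.
- marker: Loose bystander: marker pen, 110 mm long, lying on the bench to the right; origin under its middle.

How it is judged:
At the end, for the whole second after the job is handed in: The crate stands upright and still on the bench in the bay, its back within 8 mm of the back stop, between the side kerbs and square with the bay to within 0.09 rad (x of crate in the frame of bay between -0.008 and 0.006 m and y of crate in the frame of bay between -0.02 and 0.02 m and angle between the x axis of crate and the x axis of bay, either way round below 0.09 rad and angle between crate's own z axis and vertical below 0.04 rad and height (world z) of crate below 0.005 m and linear speed of crate below 0.01 m/s); the robot touches nothing.
It fails at once if the crate is tipped by more than about 10 degrees (angle between crate's own z axis and vertical above 0.17 rad).
It fails at once if the crate is lifted off the bench (height (world z) of crate above 0.015 m).
It fails at once if a bystander is moved by more than 20 mm (distance of any of tip_box, tube_rack, stain_jar, beaker, buffer_bottle, pipette_pot, marker from where it was at the start of the episode above 0.02 m).
It also fails if it takes over 42 s, if anything falls off the work surface, if the arm or the gripper's body presses on something with over 40 N, if the wrist force passes 120 N, or if a joint passes its speed limit or range.

## Working session

There is one attempt and no reset: what is moved stays moved. The work goes in short steps, Python scripts to look and compute and a tool call to move; the robot and the scene stay as the last step left them, time stands still between calls to the robot, and variables do not carry over. Pictures are saved under pics/ and viewed, and the job is handed in when it is done.

Besides the shell and the picture viewer there is one more tool, called as name(argument=value, ...), one argument or row to a line, values as JSON. arm_command: Moves the arm, as the interface text tells. Its arguments: {"type":"object","properties":{"motion":{"type":"array","items":{"type":"object","properties":{"x":{"type":"number"},"y":{"type":"number"},"z":{"type":"number"},"roll":{"type":"number"},"fingers":{"type":"number"}}}}},"required":["motion"]}

```bash
mkdir -p pics; cat > h.py <<'E'
import numpy as np,cv2
from workcell import get_obs,camera
def save(n,f):
    c=camera(n); cv2.imwrite(f,c["frame"][:,:,::-1]); np.savez('pics/'+n+'.npz',**{k:np.array(v) for k,v in c.items()}); return c
def load(n): return dict(np.load('pics/'+n+'.npz'))
def ray(c,uv,z):
    K=c["intrinsics"]; k1=float(c["k1"]); R,_=cv2.Rodrigues(c["rvec"]); t=c["tvec"].reshape(3)
    out=[]
    for (u,v) in uv:
        p=cv2.undistortPoints(np.array([[[u,v]]],float),K,np.array([k1,0,0,0,0.]))[0,0]
        d=R.T@np.array([p[0],p[1],1]); o=-R.T@t
        out.append(o+d*(z-o[2])/d[2])
    return np.array(out)
def proj(c,P):
    return cv2.projectPoints(np.array(P,float),c["rvec"],c["tvec"],c["intrinsics"],np.array([float(c["k1"]),0,0,0,0.]))[0][:,0]
E
python3 - <<'E'
from h import *
for n in ("top","side","wrist"): save(n,f'pics/{n}0.png')
o=get_obs();print({k:np.round(v,3) for k,v in o.items()})
E
```

```text
{'clock': np.float64(0.15), 'joint_pos': array([ 1.257,  0.241,  0.004,  1.335, -0.   ,  1.571]), 'joint_vel': array([ 0.001,  0.   ,  0.003, -0.001, -0.001,  0.   ]), 'tau': array([-2.0000e-03, -3.7263e+01,  2.5264e+01,  1.2000e-02, -0.0000e+00,
        0.0000e+00]), 'eef_pos': array([0.154, 0.475, 0.209]), 'tool_rot': array([ 0.11 ,  0.699, -0.111,  0.698]), 'ft_force': array([-0.379, -0.462, -0.159]), 'ft_torque': array([-0.079,  0.003,  0.003]), 'grip_width': np.float64(0.086)}
```

View pics/top0.png

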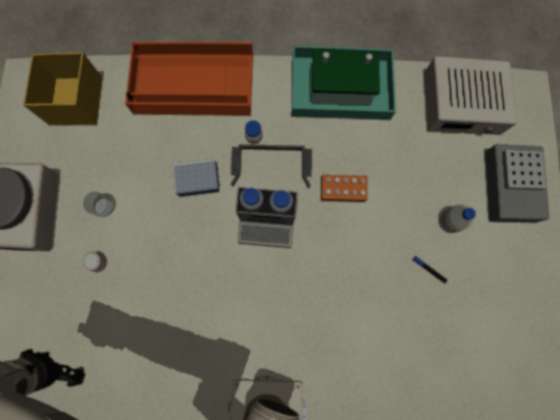

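View pics/side0.png

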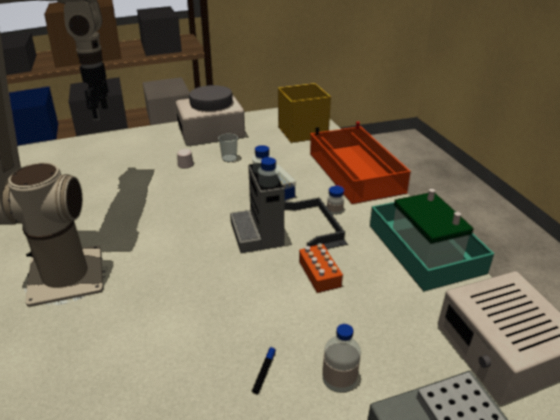

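View pics/wrist0.png

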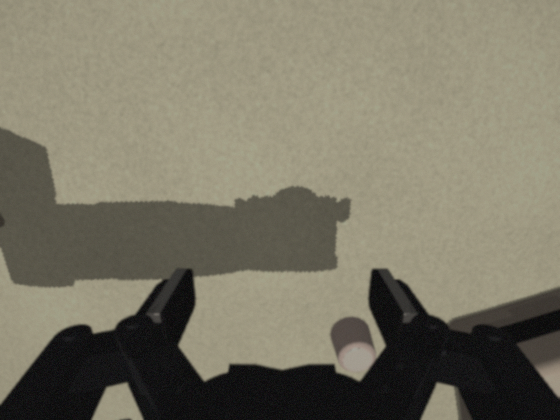

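The top view shows the crate at about (267,220), with its toe facing the robot, and the bay above it at about (272,165). I'll enlarge that area.

```bash
python3 - <<'E'
import cv2
for n,(x0,y0,w,h) in dict(top=(165,110,220,150),side=(215,135,160,120)).items():
    i=cv2.imread(f'pics/{n}0.png')[y0:y0+h,x0:x0+w]
    s=800/w if n=='side' else 800/220
    j=cv2.resize(i,None,fx=s if n=='side' else 3.6,fy=s if n=='side' else 3.6,interpolation=cv2.INTER_CUBIC)
    cv2.imwrite(f'pics/{n}0c.png',cv2.convertScaleAbs(j,alpha=1.7))
E
```

```text
(no output)
```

View pics/top0c.png

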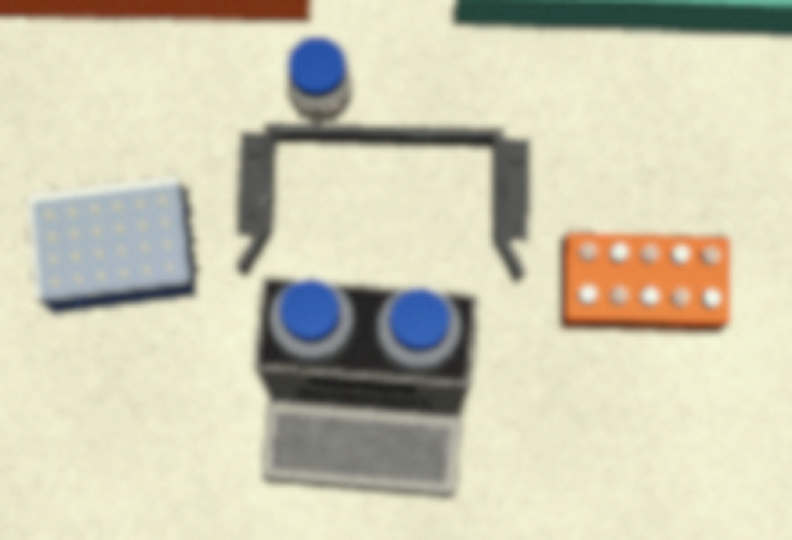

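View pics/side0c.png

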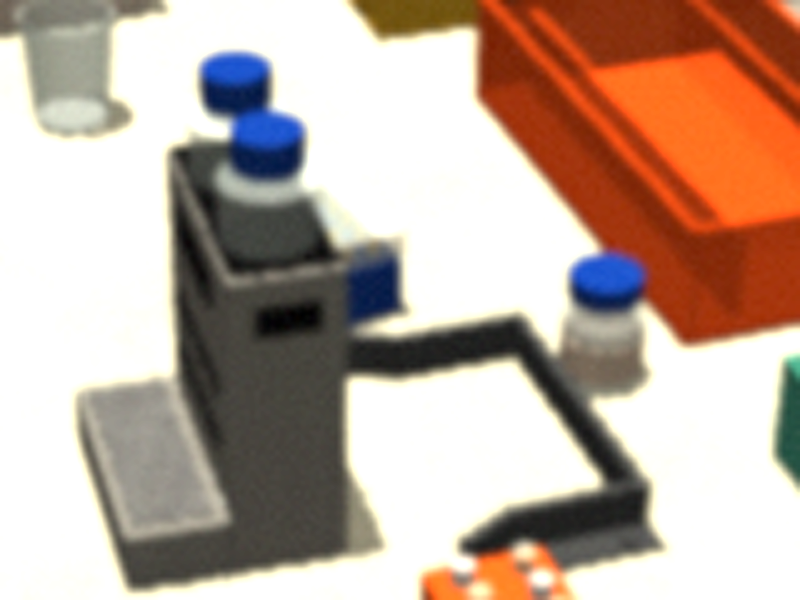

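```bash
cat > fit.py <<'E'
from h import *
from scipy.optimize import least_squares
def fit(obs,x0):
    # obs: list (cam, uv, body xyz mm)
    def w(p,b):
        c,s=np.cos(p[2]),np.sin(p[2]); b=np.array(b)/1000
        return [p[0]+c*b[0]-s*b[1],p[1]+s*b[0]+c*b[1],b[2]]
    f=lambda p:np.concatenate([proj(c,[w(p,b)])[0]-uv for c,uv,b in obs])
    r=least_squares(f,x0,loss='soft_l1')
    return r.x,r.fun.reshape(-1,2)
E
cat > m0.py <<'E'
from fit import *
T,S=load('top'),load('side')
t=lambda u,v:(u/3.6+165-.36,v/3.6+110-.36)
s=lambda u,v:(u/5+215-.4,v/5+135-.4)
cr=[(T,t(265,478),(-60,75,40)),(T,t(453,491),(-60,-75,40)),(T,t(262,368),(0,75,190)),(T,t(468,383),(0,-75,190)),(T,t(264,281),(65,75,190)),(T,t(474,297),(65,-75,190)),
(S,s(130,588),(-60,-75,0)),(S,s(128,535),(-60,-75,40)),(S,s(82,400),(-60,75,40)),(S,s(230,520),(0,-75,40)),(S,s(345,550),(65,-75,0)),(S,s(230,280),(0,-75,190)),(S,s(345,265),(65,-75,190)),(S,s(172,155),(0,75,190))]
ba=[(T,t(272,233),(-12,88,30)),(T,t(495,240),(-12,-88,30)),(T,t(274,141),(65,88,30)),(T,t(494,143),(65,-88,30)),(S,s(512,352),(65,88,0))]
for n,o in(('crate',cr),('bay',ba)):
    p,r=fit(o,[.5,0,0]); print(n,p.round(4)); print(r.round(1).tolist())
print(ray(T,[t(243,270),t(518,277),t(110,235),t(645,280)],.03).round(3))
E
python3 m0.py
```

```text
crate [ 0.5274  0.0149 -0.0625]
[[-1.6, -0.2], [0.5, 1.0], [-2.9, 0.2], [0.6, 1.3], [-0.7, -1.4], [1.0, -0.6], [-0.0, 1.6], [-0.4, 0.5], [-1.1, -2.8], [1.1, -0.0], [1.4, 1.8], [-0.3, 0.4], [1.6, -0.1], [-0.9, -2.0]]
bay [0.6794 0.0046 0.0044]
[[-0.2, 0.0], [-0.4, -0.7], [0.2, -0.4], [0.2, 0.3], [-0.6, 1.8]]
[[ 0.636  0.114  0.03 ]
 [ 0.636 -0.103  0.03 ]
 [ 0.662  0.221  0.03 ]
 [ 0.637 -0.204  0.03 ]]
```

```bash
cat > ov.py <<'E'
from fit import *
def ov(c,n,poses,crop,f,sc):
    x0,y0,w,h=crop
    im=cv2.resize(c['frame'][y0:y0+h,x0:x0+w,::-1],None,fx=sc,fy=sc,interpolation=cv2.INTER_CUBIC); im=cv2.convertScaleAbs(im,alpha=1.7)
    for kind,p in poses:
        co,si=np.cos(p[2]),np.sin(p[2])
        W=lambda b:[p[0]+(co*b[0]-si*b[1])/1e3,p[1]+(si*b[0]+co*b[1])/1e3,b[2]/1e3]
        L=[]
        if kind=='crate':
            for z in(0,40): L+=[[(-60,75,z),(-60,-75,z)]]
            L+=[[(-60,y,z),(0,y,z)] for y in(75,-75) for z in(0,40)]+[[(0,75,40),(0,-75,40)]]
            L+=[[(0,y,z),(65,y,z)] for y in(75,-75) for z in(0,190)]+[[(x,75,190),(x,-75,190)] for x in(0,65)]+[[(65,y,0),(65,y,190)] for y in(75,-75)]+[[(-60,y,0),(-60,y,40)] for y in(75,-75)]
        else:
            for z in(0,30): L+=[[(-46,107,z),(-12,88,z)],[(-12,88,z),(65,88,z)],[(65,88,z),(65,-88,z)],[(65,-88,z),(-12,-88,z)],[(-12,-88,z),(-46,-107,z)]]
        for a,b in L:
            q=(proj(c,[W(a),W(b)])-[x0,y0]+.5)*sc
            cv2.line(im,tuple(int(v) for v in q[0]),tuple(int(v) for v in q[1]),(0,0,255) if kind=='crate' else (0,220,0),1,cv2.LINE_AA)
    cv2.imwrite(f,im)
E
python3 - <<'E'
from ov import *
P=[('crate',(.5274,.0149,-.0625)),('bay',(.6794,.0046,.0044))]
ov(load('top'),'top',P,(165,110,220,150),'pics/ovt.png',3.6)
ov(load('side'),'side',P,(215,135,160,120),'pics/ovs.png',5)
E
```

```text
(no output)
```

View pics/ovt.png

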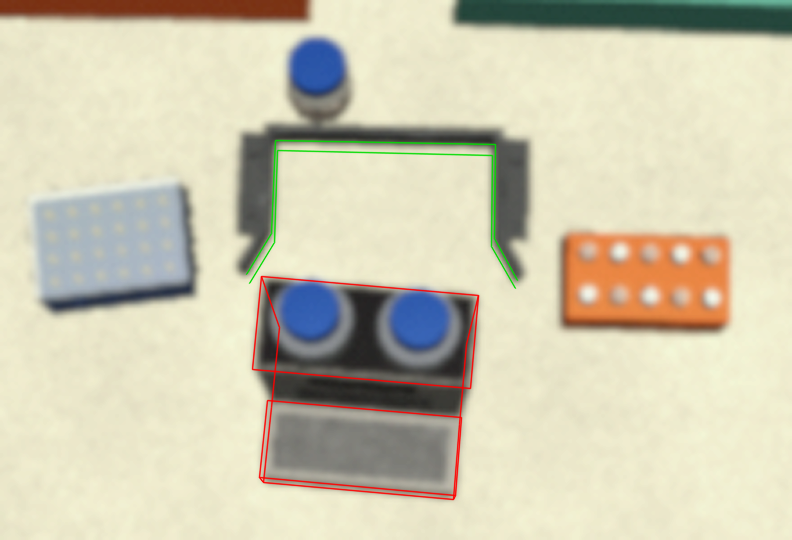

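View pics/ovs.png

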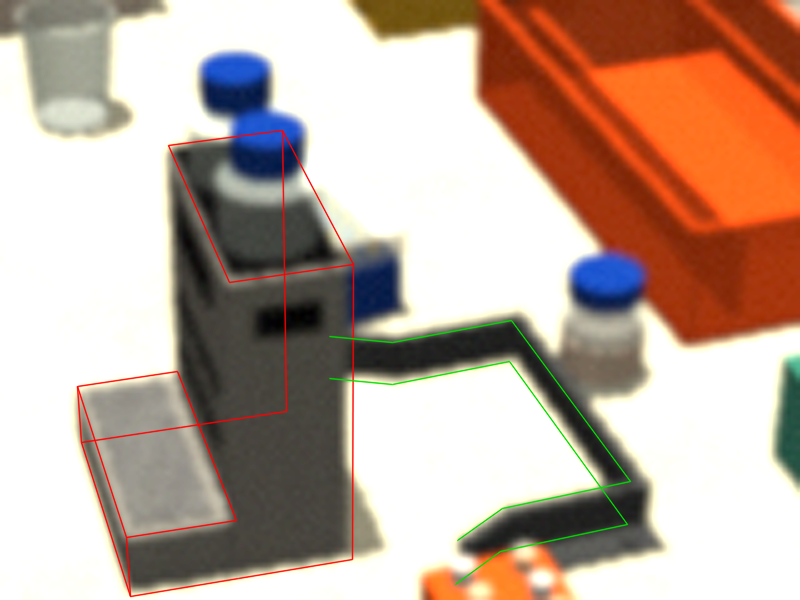

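```bash
python3 - <<'E'
from ov import *
T,S=load('top'),load('side')
t=lambda u,v:(u/3.6+165-.36,v/3.6+110-.36)
s=lambda u,v:(u/5+215-.4,v/5+135-.4)
ba=[(T,t(270,233),(-12,88,30)),(T,t(495,238),(-12,-88,30)),(T,t(276,142),(65,88,0)),(T,t(494,145),(65,-88,0)),(S,s(513,355),(65,88,0)),(S,s(517,318),(65,88,30)),(S,s(400,375),(-12,88,0)),(S,s(510,510),(-12,-88,30)),(S,s(632,487),(65,-88,30))]
p,r=fit(ba,[.68,0,0]);print(p.round(4),r.round(1).tolist())
P=[('crate',(.528,.014,-.055)),('bay',p)]
ov(T,'top',P,(165,110,220,150),'pics/ovt2.png',3.6)
ov(S,'side',P,(215,135,160,120),'pics/ovs2.png',5)
from scipy.spatial.transform import Rotation as R
print(R.from_quat(get_obs()['tool_rot']).as_matrix().round(3))
E
```

```text
[ 0.6829  0.0048 -0.0014] [[0.3, -1.4], [-0.4, -1.1], [0.4, 1.0], [-0.4, 1.8], [0.4, 1.0], [-0.0, 0.3], [-0.4, 1.5], [-0.6, -0.7], [0.7, -1.4]]
[[-0.     0.309  0.951]
 [-0.002  0.951 -0.309]
 [-1.    -0.002  0.   ]]
```

View pics/ovt2.png

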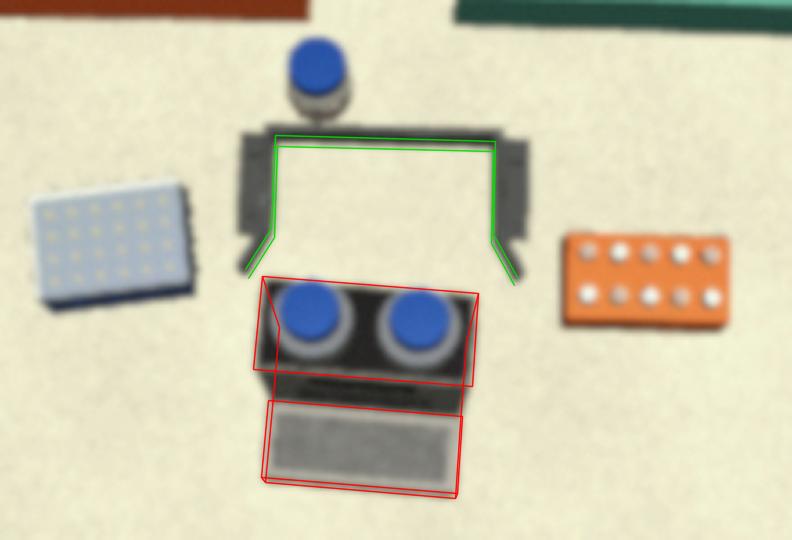

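View pics/ovs2.png

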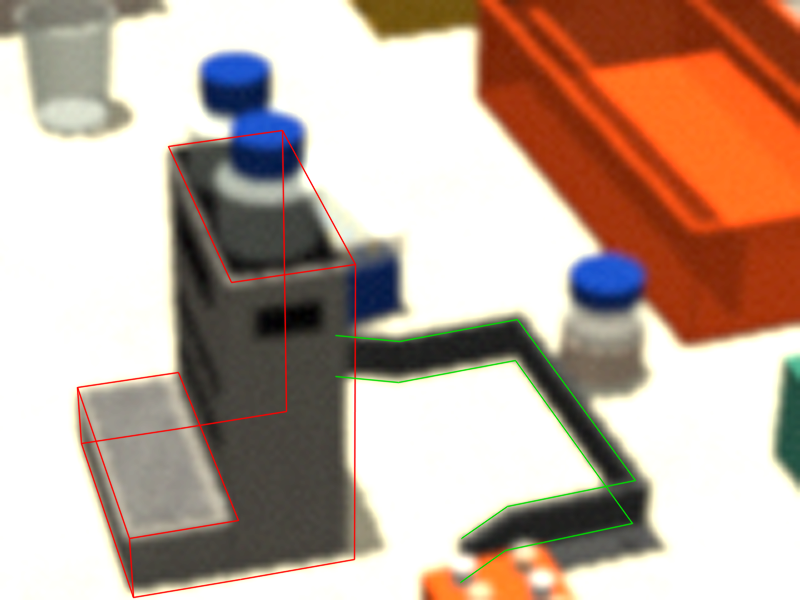

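The overlay fits: crate about (0.529, 0.014, yaw -0.055), bay about (0.684, 0.005, yaw 0). Next I turn the tool to the crate's heading.

arm_command(
  motion=[
    {"roll": -0.09},
    {"roll": -0.09},
    {"roll": -0.08},
    {"roll": 0},
  ],
)

```text
schema error: expected keys x, y, z, roll, fingers
```

arm_command(
  motion=[
    {"x": 0, "y": 0, "z": 0, "roll": -0.09, "fingers": 1},
    {"x": 0, "y": 0, "z": 0, "roll": -0.09, "fingers": 1},
    {"x": 0, "y": 0, "z": 0, "roll": -0.08, "fingers": 1},
    {"x": 0, "y": 0, "z": 0, "roll": 0, "fingers": 1},
  ],
)

```text
clock: 0.48
eef_pos: [0.1538, 0.4739, 0.2071]
tool_rot: [0.013, 0.708, -0.017, 0.706]
ft_force: [-0.0, -0.5, -0.2]
grip_width: 0.0857
```

arm_command(
  motion=[
    {"x": 0, "y": -0.0315, "z": 0.0205, "roll": 0, "fingers": 1},
    {"x": 0, "y": -0.0315, "z": 0.0205, "roll": 0, "fingers": 1},
    {"x": 0, "y": -0.0315, "z": 0.0205, "roll": 0, "fingers": 1},
    {"x": 0, "y": -0.0315, "z": 0.0205, "roll": 0, "fingers": 1},
    {"x": 0, "y": -0.0315, "z": 0.0205, "roll": 0, "fingers": 1},
    {"x": 0, "y": -0.0315, "z": 0.0205, "roll": 0, "fingers": 1},
    {"x": 0, "y": -0.0315, "z": 0.0205, "roll": 0, "fingers": 1},
    {"x": 0, "y": -0.0315, "z": 0.0205, "roll": 0, "fingers": 1},
    {"x": 0, "y": -0.0315, "z": 0.0205, "roll": 0, "fingers": 1},
    {"x": 0, "y": -0.0315, "z": 0.0205, "roll": 0, "fingers": 1},
    {"x": 0, "y": -0.0315, "z": 0.0205, "roll": 0, "fingers": 1},
    {"x": 0, "y": -0.0315, "z": 0.0205, "roll": 0, "fingers": 1},
    {"x": 0, "y": -0.0315, "z": 0.0205, "roll": 0, "fingers": 1},
    {"x": 0, "y": 0, "z": 0, "roll": 0, "fingers": 1},
    {"x": 0, "y": 0, "z": 0, "roll": 0, "fingers": 1},
  ],
)

```text
clock: 1.73
eef_pos: [0.4075, 0.0324, 0.2058]
tool_rot: [0.023, 0.706, -0.027, 0.707]
ft_force: [-0.0, 0.5, -0.5]
grip_width: 0.0852
```

```bash
cat > st.py <<'E'
from h import *
from scipy.spatial.transform import Rotation as R
o=get_obs();M=R.from_quat(o['tool_rot']).as_matrix()
print(M.round(4));print('yaw',np.arctan2(M[1,2],M[0,2]).round(4),o['eef_pos'].round(4),o['ft_force'].round(1),o['joint_pos'].round(2))
E
python3 st.py
```

```text
[[ 9.000e-04  7.160e-02  9.974e-01]
 [-5.900e-03  9.974e-01 -7.160e-02]
 [-1.000e+00 -5.900e-03  1.300e-03]]
yaw -0.0716 [0.4075 0.0324 0.2058] [-0.   0.5 -0.5] [ 0.08  0.06 -0.22  1.29 -0.01  0.16]
```

arm_command(
  motion=[
    {"x": 0.03, "y": -0.006, "z": 0.004, "roll": -0.014, "fingers": 1},
    {"x": 0.03, "y": -0.005, "z": 0.004, "roll": 0, "fingers": 1},
    {"x": 0.03, "y": 0, "z": 0, "roll": 0, "fingers": 1},
    {"x": 0.03, "y": 0, "z": 0, "roll": 0, "fingers": 1},
    {"x": 0.03, "y": 0, "z": 0, "roll": 0, "fingers": 1},
    {"x": 0.015, "y": 0, "z": 0, "roll": 0, "fingers": 1},
    {"x": 0.0, "y": 0, "z": 0, "roll": 0, "fingers": 1},
    {"x": 0.0, "y": 0, "z": 0, "roll": 0, "fingers": 1},
  ],
)

```text
clock: 2.4
eef_pos: [0.4153, 0.0257, 0.0368]
tool_rot: [0.02, 0.705, -0.023, 0.709]
ft_force: [0.5, -0.2, -0.0]
grip_width: 0.0855
```

```bash
python3 st.py; python3 - <<'E'
from h import *
c=save('side','pics/s1.png'); i=c['frame'][120:290,150:350,::-1]
cv2.imwrite('pics/s1c.png',cv2.convertScaleAbs(cv2.resize(i,None,fx=3.5,fy=3.5,interpolation=2),alpha=1.7))
E
```

```text
[[ 0.0061  0.0602  0.9982]
 [-0.004   0.9982 -0.0602]
 [-1.     -0.0036  0.0063]]
yaw -0.0602 [0.4153 0.0257 0.0368] [ 0.5 -0.2 -0. ] [ 0.07  0.24 -0.49  0.83 -0.    0.13]
```

View pics/s1c.png

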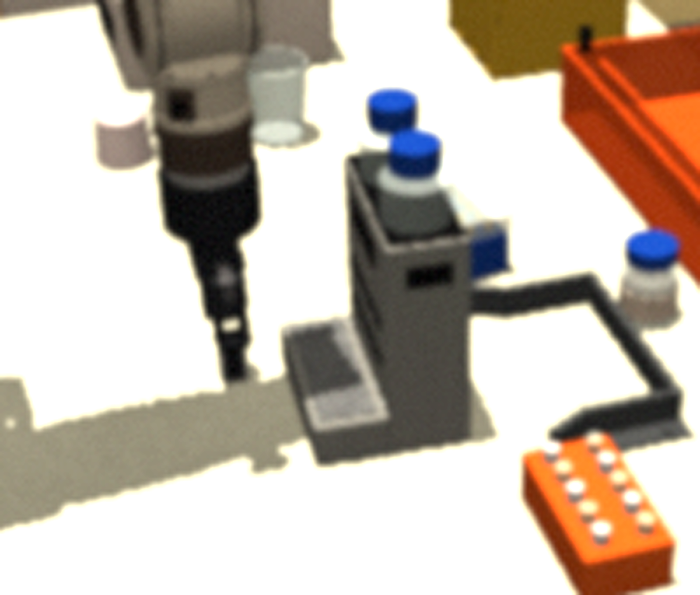

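The open fingers stand in front of the toe, tips just above the bench. I lower them and centre on the toe.

arm_command(
  motion=[
    {"x": 0.016, "y": -0.005, "z": 0, "roll": 0, "fingers": 1},
    {"x": 0.011, "y": 0, "z": 0, "roll": 0, "fingers": 1},
    {"x": 0.0, "y": 0, "z": 0.01, "roll": 0, "fingers": 1},
    {"x": 0.0, "y": 0, "z": 0.01, "roll": 0, "fingers": 1},
    {"x": 0.0, "y": 0, "z": 0, "roll": 0, "fingers": 1},
  ],
)

```text
clock: 2.87
eef_pos: [0.4421, 0.0223, 0.0168]
tool_rot: [0.019, 0.7, -0.021, 0.714]
ft_force: [0.9, 0.7, 1.6]
grip_width: 0.0855
```

```bash
python3 st.py; python3 - <<'E'
from h import *
c=save('side','pics/s2.png'); i=c['frame'][120:290,150:350,::-1]
cv2.imwrite('pics/s2c.png',cv2.convertScaleAbs(cv2.resize(i,None,fx=3.5,fy=3.5,interpolation=2),alpha=1.7))
c=save('top','pics/t2.png'); i=c['frame'][120:290,170:370,::-1]
cv2.imwrite('pics/t2c.png',cv2.convertScaleAbs(cv2.resize(i,None,fx=3.5,fy=3.5,interpolation=2),alpha=1.7))
E
```

```text
[[ 0.02    0.0572  0.9982]
 [-0.0027  0.9984 -0.0571]
 [-0.9998 -0.0016  0.0202]]
yaw -0.0572 [0.4421 0.0223 0.0168] [0.9 0.7 1.6] [ 0.05  0.31 -0.47  0.78 -0.    0.11]
```

View pics/s2c.png

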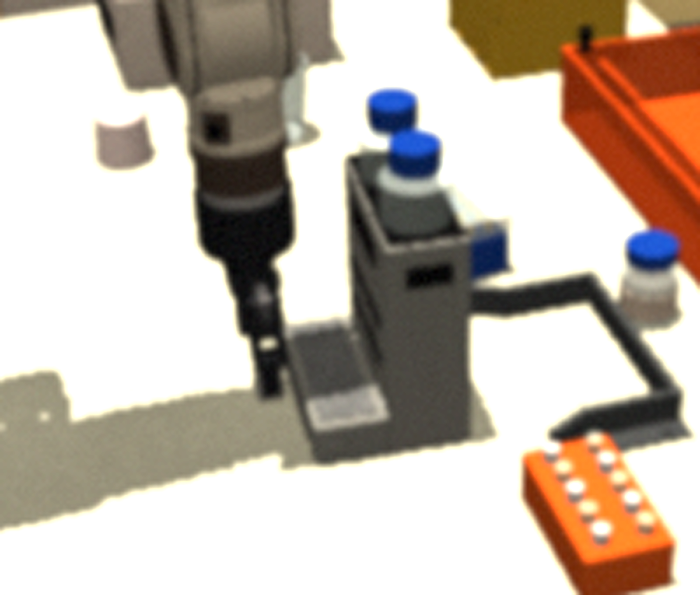

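View pics/t2c.png

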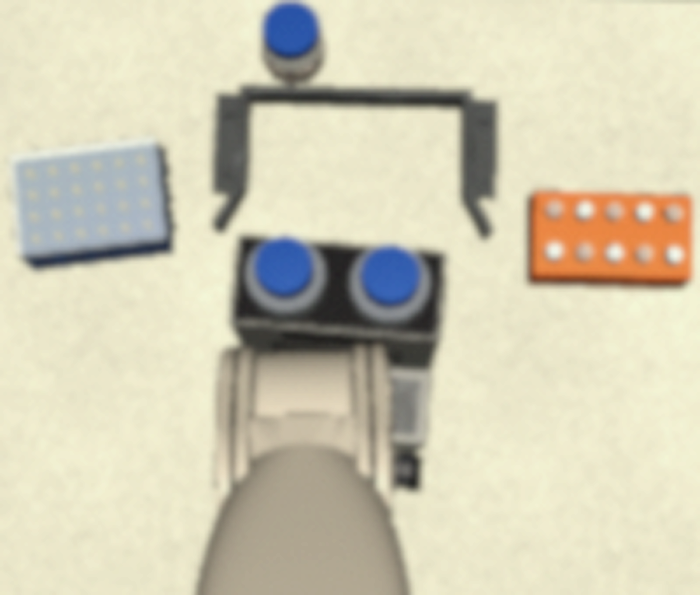

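```bash
python3 - <<'E'
from h import *
c=load('side')
for y in (.065,-.03): 
  for z in (0,.017,.03): print(y,z,((proj(c,[[.4395,y,z]])[0]-[150,120])*3.5).round())
E
```

```text
0.065 0 [252. 387.]
0.065 0.017 [251. 370.]
0.065 0.03 [250. 357.]
-0.03 0 [280. 454.]
-0.03 0.017 [278. 437.]
-0.03 0.03 [277. 424.]
```

```bash
python3 - <<'E'
from h import *
c=load('side'); i=c['frame'][190:260,195:285,::-1]
i=cv2.resize(i,None,fx=8,fy=8,interpolation=2)
for y,col in ((.07,(0,0,255)),(-.028,(0,255,0)),(.022,(255,0,0))):
  for z in (.017,.03):
    q=(proj(c,[[.442,y,z]])[0]-[195,190]+.5)*8; cv2.circle(i,tuple(int(v) for v in q),4,col,-1)
cv2.imwrite('pics/s2z.png',cv2.convertScaleAbs(i,alpha=1.8))
c=load('top');print((proj(c,[[.442,-.028,.03]])[0]-[170,120])*3.5, (proj(c,[[.442,.07,.03]])[0]-[170,120])*3.5)
E
```

```text
[386.60067458 471.32257198] [262.5775648 468.017916 ]
```

View pics/s2z.png

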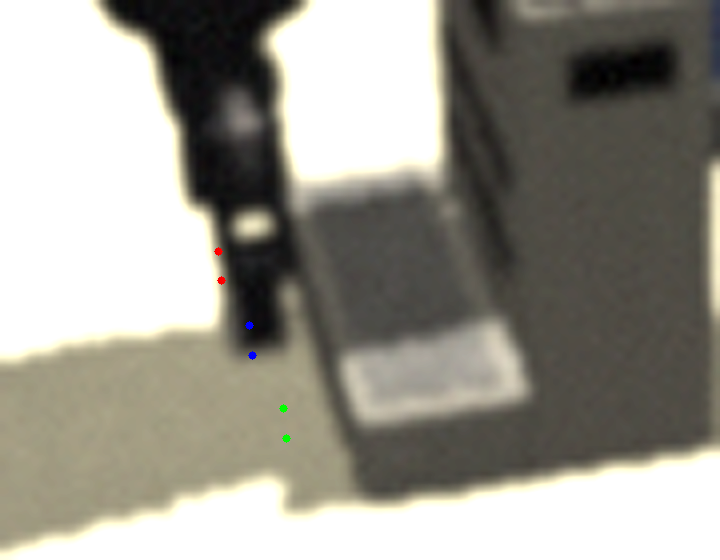

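```bash
python3 - <<'E'
from h import *
c=load('side');R,_=cv2.Rodrigues(c['rvec']);print(-R.T@c['tvec'].reshape(3))
c=save('wrist','pics/w2.png')
cv2.imwrite('pics/w2.png',cv2.convertScaleAbs(c['frame'][:,:,::-1],alpha=2))
R,_=cv2.Rodrigues(c['rvec']);print(-R.T@c['tvec'].reshape(3)); print(proj(c,[[.442,-.028,.017],[.442,.07,.017],[.468,.017,.04],[.464,-.058,.04],[.473,.092,.04]]).round())
E
```

```text
[ 0.2324858  -1.09242539  0.84708349]
[0.35713211 0.02773505 0.17986506]
[[198. 260.]
 [361. 252.]
 [274. 318.]
 [141. 317.]
 [408. 318.]]
```

View pics/w2.png

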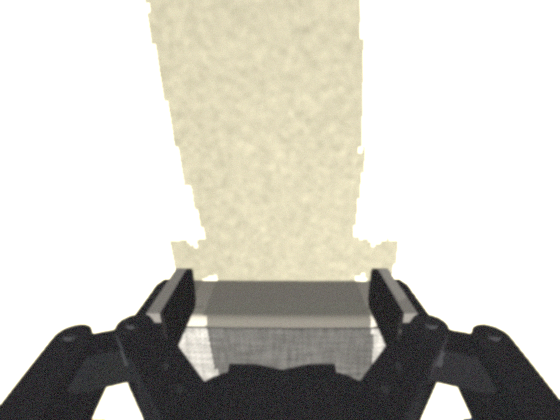

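```bash
python3 - <<'E'
from h import *
from scipy.optimize import least_squares
w=load('wrist')
for z in (.0,.017,.03,.045,.06):
  print(z,proj(w,[[.431,.0223-.043,z],[.431,.0223+.043,z],[.453,.0223-.043,z]]).round().tolist())
s=load('side')
for y in (-.021,-.035):
  for z in (.017,.03,.045,.06):
    print(y,z,((proj(s,[[.431,y,z],[.453,y,z]])-[195,190]+.5)*8).round().tolist())
E
```

```text
0.0 [[213.0, 232.0], [348.0, 225.0], [217.0, 262.0]]
0.017 [[207.0, 243.0], [353.0, 236.0], [212.0, 276.0]]
0.03 [[202.0, 253.0], [359.0, 245.0], [207.0, 287.0]]
0.045 [[194.0, 267.0], [366.0, 258.0], [201.0, 303.0]]
0.06 [[185.0, 283.0], [374.0, 274.0], [193.0, 322.0]]
-0.021 0.017 [[250.0, 433.0], [312.0, 420.0]]
-0.021 0.03 [[247.0, 403.0], [310.0, 390.0]]
-0.021 0.045 [[244.0, 367.0], [308.0, 355.0]]
-0.021 0.06 [[241.0, 331.0], [305.0, 319.0]]
-0.035 0.017 [[259.0, 457.0], [322.0, 444.0]]
-0.035 0.03 [[257.0, 426.0], [320.0, 414.0]]
-0.035 0.045 [[254.0, 391.0], [318.0, 378.0]]
-0.035 0.06 [[251.0, 355.0], [315.0, 342.0]]
```

Both cameras put the open fingertips at z≈0.05, higher than the TCP reading. I'll lower carefully, watching force.

arm_command(
  motion=[
    {"x": 0.008, "y": 0, "z": 0, "roll": 0, "fingers": 1},
    {"x": 0.006, "y": 0, "z": 0, "roll": 0, "fingers": 1},
    {"x": 0.0, "y": 0, "z": 0, "roll": 0, "fingers": 1},
  ],
)

```text
clock: 3.27
eef_pos: [0.4395, 0.0223, 0.002]
tool_rot: [0.019, 0.7, -0.021, 0.713]
ft_force: [-0.3, -0.0, -0.2]
grip_width: 0.0852
```

```bash
python3 st.py; python3 - <<'E'
from h import *
c=save('side','pics/s3.png'); i=c['frame'][190:260,195:285,::-1]
cv2.imwrite('pics/s3c.png',cv2.convertScaleAbs(cv2.resize(i,None,fx=8,fy=8,interpolation=2),alpha=2.5))
E
```

```text
[[ 0.0183  0.0571  0.9982]
 [-0.0028  0.9984 -0.0571]
 [-0.9998 -0.0017  0.0185]]
yaw -0.0571 [0.4395 0.0223 0.002 ] [-0.3 -0.  -0.2] [ 0.05  0.33 -0.49  0.74 -0.    0.11]
```

View pics/s3c.png

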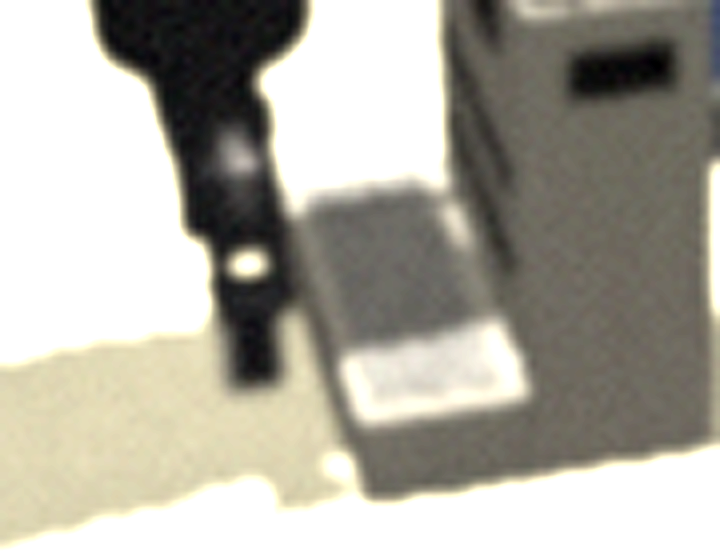

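arm_command(
  motion=[
    {"x": 0.004, "y": 0, "z": 0, "roll": 0, "fingers": 1},
    {"x": 0.003, "y": 0, "z": 0, "roll": 0, "fingers": 1},
    {"x": 0.0, "y": 0, "z": 0, "roll": 0, "fingers": 1},
  ],
)

```text
clock: 3.57
eef_pos: [0.4388, 0.0222, -0.0058]
tool_rot: [0.019, 0.701, -0.021, 0.713]
ft_force: [0.1, -0.5, -0.2]
grip_width: 0.0852
```

arm_command(
  motion=[
    {"x": 0.003, "y": 0, "z": 0, "roll": 0, "fingers": 1},
    {"x": 0.002, "y": 0, "z": 0, "roll": 0, "fingers": 1},
    {"x": 0.0, "y": 0, "z": 0, "roll": 0, "fingers": 1},
  ],
)

```text
clock: 3.82
eef_pos: [0.4386, 0.0221, -0.0116]
tool_rot: [0.019, 0.701, -0.021, 0.713]
ft_force: [0.7, -0.4, -0.5]
grip_width: 0.0853
```

```bash
python3 st.py; python3 - <<'E'
from h import *
c=save('side','pics/s4.png'); i=c['frame'][190:260,195:285,::-1]
cv2.imwrite('pics/s4c.png',cv2.convertScaleAbs(cv2.resize(i,None,fx=8,fy=8,interpolation=2),alpha=1.3))
c=save('wrist','pics/w4.png'); i=c['frame'][200:420,60:500,::-1]
cv2.imwrite('pics/w4.png',cv2.convertScaleAbs(cv2.resize(i,None,fx=1.8,fy=1.8,interpolation=2),alpha=3))
E
```

```text
[[ 0.0163  0.0573  0.9982]
 [-0.0029  0.9984 -0.0573]
 [-0.9999 -0.0019  0.0165]]
yaw -0.0573 [ 0.4386  0.0221 -0.0116] [ 0.7 -0.4 -0.5] [ 0.05  0.35 -0.5   0.7  -0.    0.11]
```

View pics/s4c.png

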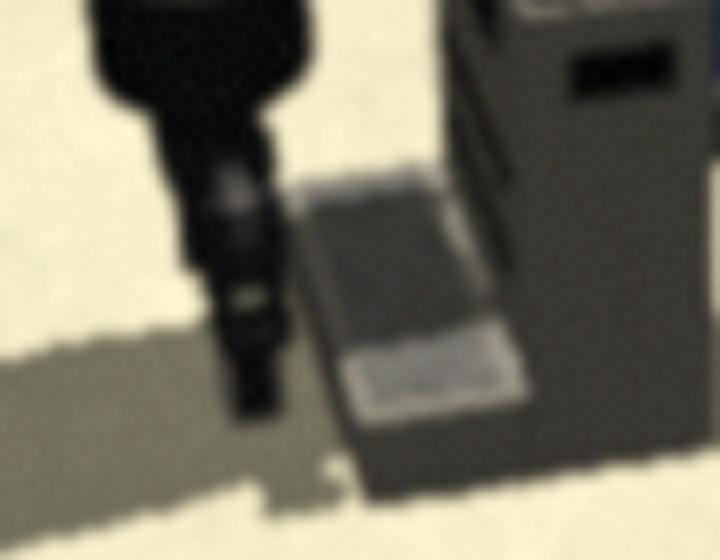

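View pics/w4.png

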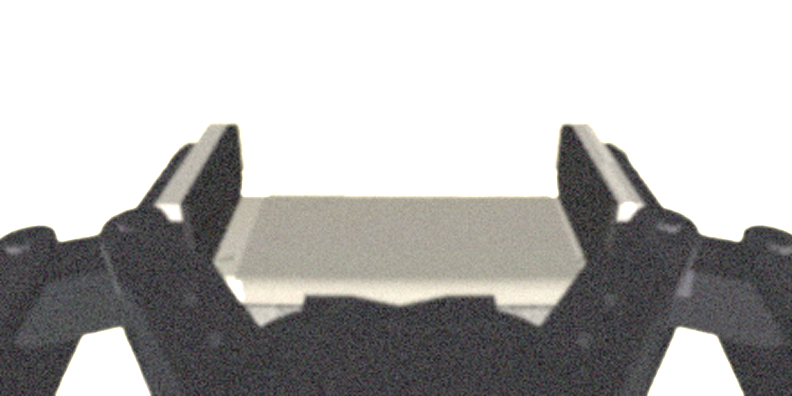

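arm_command(
  motion=[
    {"x": 0.003, "y": 0, "z": 0, "roll": 0, "fingers": 1},
    {"x": 0.003, "y": 0, "z": 0, "roll": 0, "fingers": 1},
    {"x": 0.0, "y": 0, "z": 0, "roll": 0, "fingers": 1},
  ],
)

```text
clock: 4.17
eef_pos: [0.4395, 0.0221, -0.0174]
tool_rot: [0.019, 0.7, -0.021, 0.713]
ft_force: [0.3, 0.3, -0.3]
grip_width: 0.0853
```

arm_command(
  motion=[
    {"x": 0.004, "y": 0, "z": 0, "roll": 0, "fingers": 1},
    {"x": 0.0, "y": 0, "z": 0.005, "roll": 0, "fingers": 1},
    {"x": 0.0, "y": 0, "z": 0.005, "roll": 0, "fingers": 1},
    {"x": 0.0, "y": 0, "z": 0.004, "roll": 0, "fingers": 1},
    {"x": 0.0, "y": 0, "z": 0, "roll": 0, "fingers": 1},
  ],
)

```text
clock: 4.58
eef_pos: [0.4551, 0.0212, -0.0217]
tool_rot: [0.019, 0.7, -0.021, 0.713]
ft_force: [0.5, -0.6, -0.5]
grip_width: 0.0854
```

```bash
python3 st.py; python3 - <<'E'
from h import *
c=save('side','pics/s5.png'); i=c['frame'][190:260,195:285,::-1]
cv2.imwrite('pics/s5c.png',cv2.convertScaleAbs(cv2.resize(i,None,fx=8,fy=8,interpolation=2),alpha=1.5))
E
```

```text
[[ 0.0182  0.0573  0.9982]
 [-0.0028  0.9984 -0.0573]
 [-0.9998 -0.0018  0.0183]]
yaw -0.0573 [ 0.4551  0.0212 -0.0217] [ 0.5 -0.6 -0.5] [ 0.05  0.39 -0.47  0.69 -0.    0.11]
```

View pics/s5c.png

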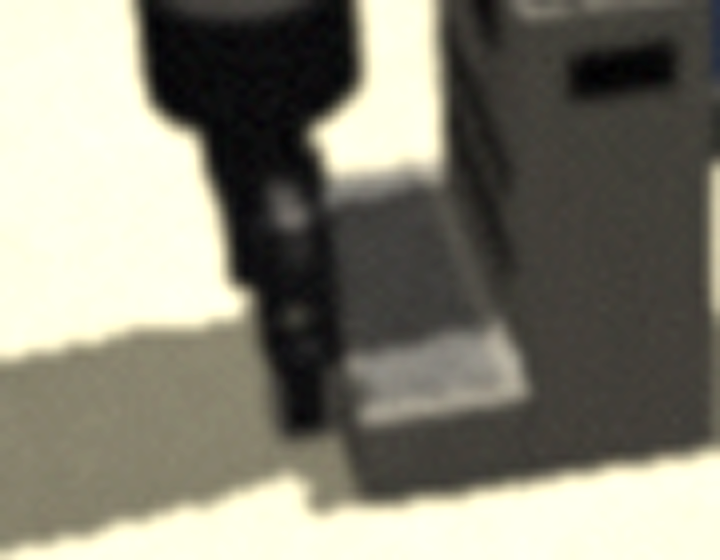

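arm_command(
  motion=[
    {"x": 0.005, "y": 0, "z": 0, "roll": 0, "fingers": 1},
    {"x": 0.0, "y": 0, "z": 0.004, "roll": 0, "fingers": 1},
    {"x": 0.0, "y": 0, "z": 0.004, "roll": 0, "fingers": 1},
    {"x": 0.0, "y": 0, "z": 0.004, "roll": 0, "fingers": 1},
    {"x": 0.0, "y": 0, "z": 0.004, "roll": 0, "fingers": 1},
  ],
)

```text
clock: 5.05
eef_pos: [0.4594, 0.0205, -0.0293]
tool_rot: [0.019, 0.708, -0.021, 0.705]
ft_force: [-8.8, 0.5, 6.2]
grip_width: 0.0853
```

```bash
python3 st.py; python3 - <<'E'
from h import *
c=save('side','pics/s6.png'); i=c['frame'][190:260,195:285,::-1]
cv2.imwrite('pics/s6c.png',cv2.convertScaleAbs(cv2.resize(i,None,fx=8,fy=8,interpolation=2),alpha=2))
E
```

```text
[[-0.0045  0.0568  0.9984]
 [-0.0018  0.9984 -0.0569]
 [-1.     -0.0021 -0.0044]]
yaw -0.0569 [ 0.4594  0.0205 -0.0293] [-8.8  0.5  6.2] [ 0.05  0.42 -0.44  0.71 -0.    0.1 ]
```

View pics/s6c.png

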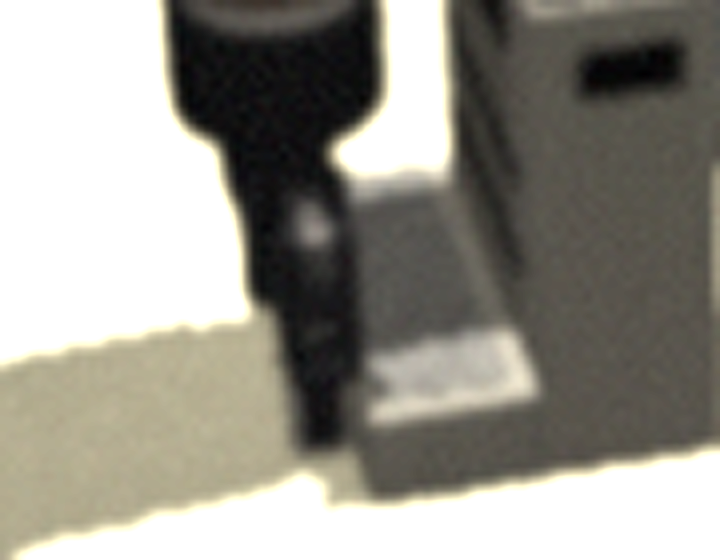

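arm_command(
  motion=[
    {"x": -0.003, "y": 0, "z": 0.004, "roll": 0, "fingers": 1},
    {"x": 0, "y": 0, "z": 0.006, "roll": 0, "fingers": 1},
    {"x": 0, "y": 0, "z": 0.006, "roll": 0, "fingers": 1},
    {"x": 0, "y": 0, "z": 0.006, "roll": 0, "fingers": 1},
    {"x": 0, "y": 0, "z": 0.006, "roll": 0, "fingers": 1},
    {"x": 0, "y": 0, "z": 0.006, "roll": 0, "fingers": 1},
  ],
)

```text
clock: 5.6
eef_pos: [0.4824, 0.0187, -0.0298]
tool_rot: [0.019, 0.717, -0.021, 0.696]
ft_force: [-9.3, 1.0, 7.7]
grip_width: 0.0851
```

```bash
python3 st.py; python3 - <<'E'
from h import *
c=save('side','pics/s7.png'); i=c['frame'][135:265,195:345,::-1]
cv2.imwrite('pics/s7c.png',cv2.convertScaleAbs(cv2.resize(i,None,fx=5,fy=5,interpolation=2),alpha=2))
E
```

```text
[[-0.0303  0.0561  0.998 ]
 [-0.0012  0.9984 -0.0561]
 [-0.9995 -0.0029 -0.0302]]
yaw -0.0562 [ 0.4824  0.0187 -0.0298] [-9.3  1.   7.7] [ 0.04  0.47 -0.35  0.77 -0.    0.09]
```

View pics/s7c.png

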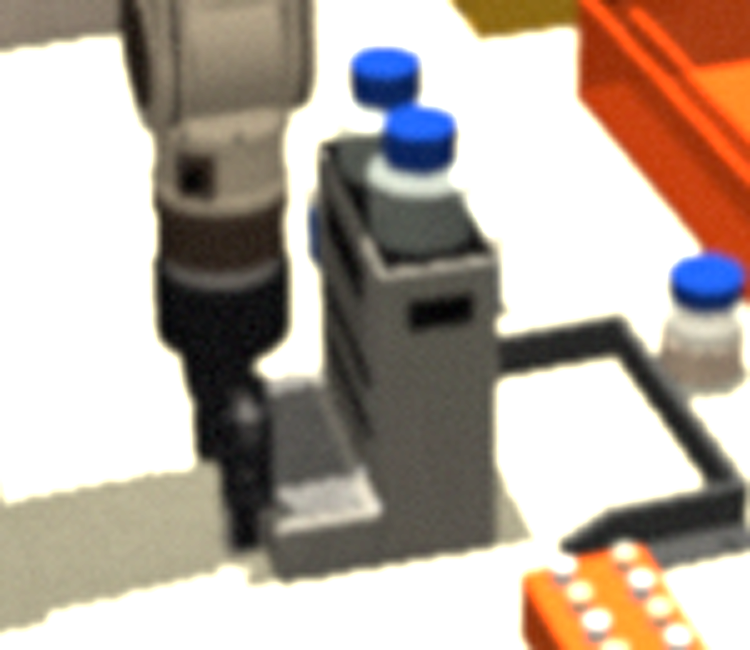

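arm_command(
  motion=[
    {"x": 0, "y": 0, "z": -0.008, "roll": 0, "fingers": 1},
    {"x": -0.003, "y": 0, "z": 0, "roll": 0, "fingers": 1},
    {"x": -0.003, "y": 0, "z": 0, "roll": 0, "fingers": 1},
    {"x": 0, "y": 0, "z": 0, "roll": 0, "fingers": 1},
  ],
)

```text
clock: 5.98
eef_pos: [0.4832, 0.0188, -0.0216]
tool_rot: [0.019, 0.713, -0.021, 0.701]
ft_force: [-0.7, 0.2, -0.1]
grip_width: 0.0852
```

```bash
python3 st.py; python3 - <<'E'
from h import *
c=save('side','pics/s8.png'); i=c['frame'][135:265,195:345,::-1]
cv2.imwrite('pics/s8c.png',cv2.convertScaleAbs(cv2.resize(i,None,fx=5,fy=5,interpolation=2),alpha=2))
c=save('top','pics/t8.png'); i=c['frame'][110:260,165:385,::-1]
cv2.imwrite('pics/t8c.png',cv2.convertScaleAbs(cv2.resize(i,None,fx=3.6,fy=3.6,interpolation=2),alpha=2))
E
```

```text
[[-0.0165  0.0567  0.9983]
 [-0.0018  0.9984 -0.0567]
 [-0.9999 -0.0027 -0.0164]]
yaw -0.0568 [ 0.4832  0.0188 -0.0216] [-0.7  0.2 -0.1] [ 0.04  0.45 -0.36  0.77 -0.    0.1 ]
```

View pics/s8c.png

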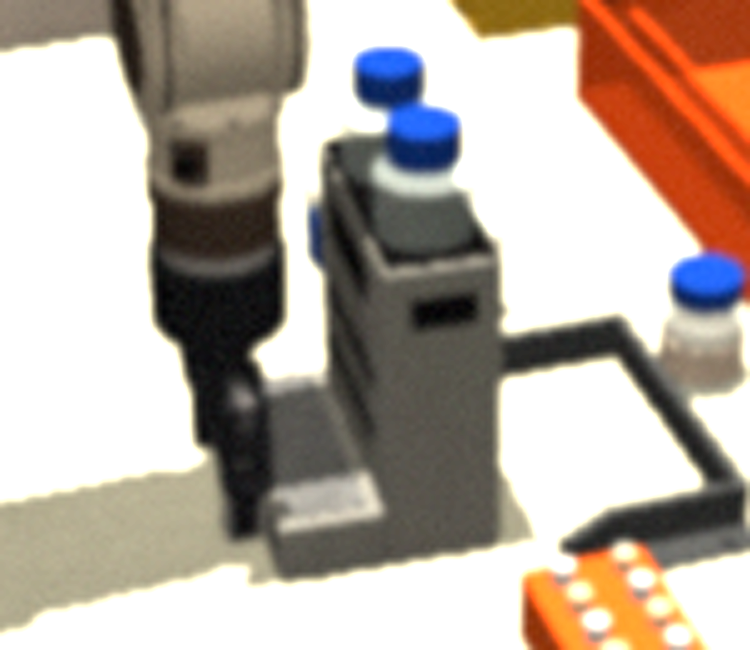

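View pics/t8c.png

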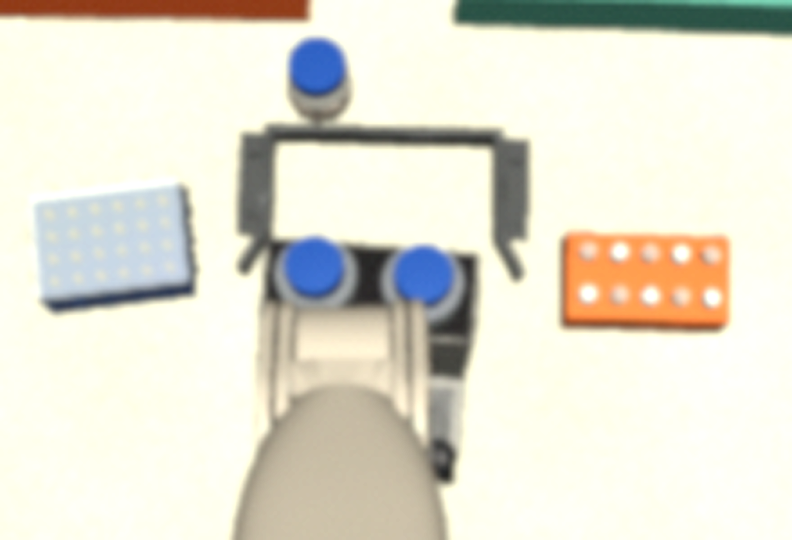

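arm_command(
  motion=[
    {"x": 0, "y": 0, "z": 0.004, "roll": 0, "fingers": 1},
    {"x": 0, "y": 0, "z": 0.008, "roll": 0, "fingers": 1},
    {"x": 0, "y": 0, "z": 0.01, "roll": 0, "fingers": 1},
    {"x": 0, "y": 0, "z": 0.01, "roll": 0, "fingers": 1},
    {"x": 0, "y": 0, "z": 0.01, "roll": 0, "fingers": 1},
    {"x": 0, "y": 0, "z": 0.006, "roll": 0, "fingers": 1},
    {"x": 0, "y": 0, "z": -0.003, "roll": 0, "fingers": 1},
  ],
)

```text
clock: 6.67
eef_pos: [0.5112, 0.0168, -0.0249]
tool_rot: [0.019, 0.725, -0.02, 0.688]
ft_force: [0.6, 0.5, 0.6]
grip_width: 0.0855
```

```bash
python3 st.py; python3 - <<'E'
from h import *
c=save('side','pics/s9.png'); i=c['frame'][135:265,195:345,::-1]
cv2.imwrite('pics/s9c.png',cv2.convertScaleAbs(cv2.resize(i,None,fx=5,fy=5,interpolation=2),alpha=2))
c=save('top','pics/t9.png'); i=c['frame'][110:260,165:385,::-1]
cv2.imwrite('pics/t9c.png',cv2.convertScaleAbs(cv2.resize(i,None,fx=3.6,fy=3.6,interpolation=2),alpha=2))
E
```

```text
[[-5.290e-02  5.570e-02  9.970e-01]
 [-3.000e-04  9.984e-01 -5.580e-02]
 [-9.986e-01 -3.200e-03 -5.280e-02]]
yaw -0.0559 [ 0.5112  0.0168 -0.0249] [0.6 0.5 0.6] [ 0.03  0.52 -0.24  0.85  0.    0.09]
```

View pics/s9c.png

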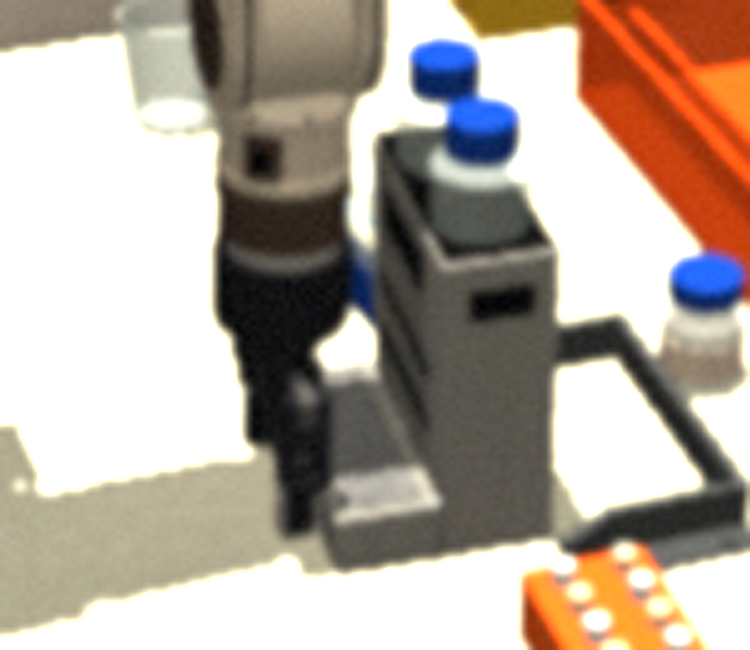

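View pics/t9c.png

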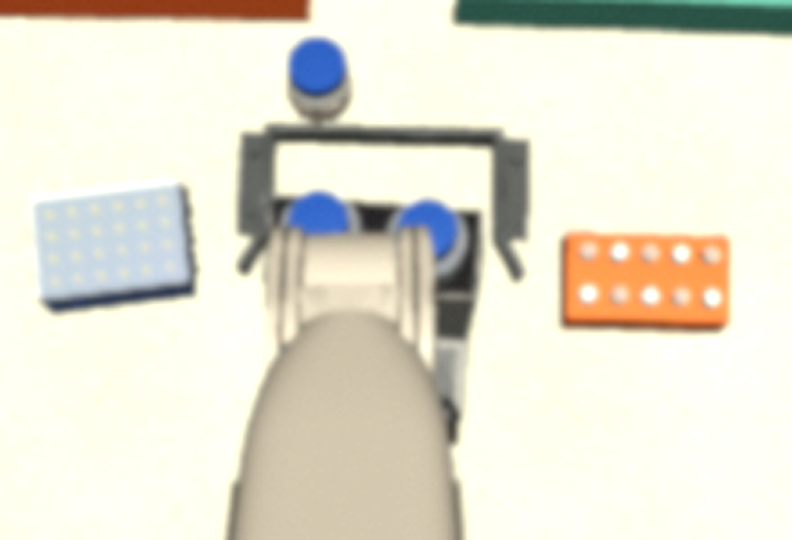

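The crate is entering the flare squarely, but the tool has picked up a -0.05 lean. I'll back off to see whether free motion undoes it.

arm_command(
  motion=[
    {"x": 0, "y": 0, "z": -0.02, "roll": 0, "fingers": 1},
    {"x": 0, "y": 0, "z": -0.03, "roll": 0, "fingers": 1},
    {"x": 0, "y": 0, "z": -0.02, "roll": 0, "fingers": 1},
    {"x": 0, "y": 0, "z": 0, "roll": 0, "fingers": 1},
  ],
)

```text
clock: 7.1
eef_pos: [0.4424, 0.0206, -0.0218]
tool_rot: [0.019, 0.723, -0.02, 0.69]
ft_force: [-0.3, 0.5, -0.2]
grip_width: 0.0854
```

```bash
python3 st.py
```

```text
[[-4.590e-02  5.610e-02  9.974e-01]
 [-4.000e-04  9.984e-01 -5.620e-02]
 [-9.989e-01 -3.000e-03 -4.580e-02]]
yaw -0.0563 [ 0.4424  0.0206 -0.0218] [-0.3  0.5 -0.2] [ 0.05  0.41 -0.44  0.77  0.    0.1 ]
```

arm_command(
  motion=[
    {"x": -0.02, "y": 0, "z": 0, "roll": 0, "fingers": 1},
    {"x": -0.02, "y": 0, "z": 0, "roll": 0, "fingers": 1},
    {"x": -0.02, "y": 0, "z": 0, "roll": 0, "fingers": 1},
    {"x": -0.02, "y": 0, "z": 0, "roll": 0, "fingers": 1},
    {"x": 0, "y": 0, "z": 0, "roll": 0, "fingers": 1},
  ],
)

```text
clock: 7.52
eef_pos: [0.4495, 0.0206, 0.0614]
tool_rot: [0.019, 0.721, -0.02, 0.692]
ft_force: [0.6, -0.7, 0.6]
grip_width: 0.0855
```

```bash
python3 st.py
```

```text
[[-4.130e-02  5.580e-02  9.976e-01]
 [-9.000e-04  9.984e-01 -5.580e-02]
 [-9.991e-01 -3.200e-03 -4.120e-02]]
yaw -0.0559 [0.4495 0.0206 0.0614] [ 0.6 -0.7  0.6] [ 0.05  0.3  -0.33  0.98  0.    0.1 ]
```

arm_command(
  motion=[
    {"x": 0.04, "y": 0, "z": 0, "roll": 0, "fingers": 1},
    {"x": 0.02, "y": 0, "z": 0, "roll": 0, "fingers": 1},
    {"x": 0, "y": 0, "z": 0, "roll": 0, "fingers": 1},
  ],
)

```text
clock: 7.77
eef_pos: [0.457, 0.0207, 0.004]
tool_rot: [0.019, 0.715, -0.02, 0.699]
ft_force: [-0.5, 0.4, 0.1]
grip_width: 0.0853
```

```bash
python3 st.py
```

```text
[[-2.270e-02  5.590e-02  9.982e-01]
 [-3.000e-04  9.984e-01 -5.590e-02]
 [-9.997e-01 -1.600e-03 -2.270e-02]]
yaw -0.056 [0.457  0.0207 0.004 ] [-0.5  0.4  0.1] [ 0.04  0.38 -0.4   0.82  0.    0.1 ]
```

Slow up, fast down restores the tilt, so I'll repeat it.

arm_command(
  motion=[
    {"x": -0.02, "y": 0, "z": 0, "roll": 0, "fingers": 1},
    {"x": -0.02, "y": 0, "z": 0, "roll": 0, "fingers": 1},
    {"x": -0.02, "y": 0, "z": 0, "roll": 0, "fingers": 1},
    {"x": -0.02, "y": 0, "z": 0, "roll": 0, "fingers": 1},
    {"x": 0, "y": 0, "z": 0, "roll": 0, "fingers": 1},
    {"x": 0.04, "y": 0, "z": 0, "roll": 0, "fingers": 1},
    {"x": 0.035, "y": 0, "z": 0, "roll": 0, "fingers": 1},
    {"x": 0, "y": 0, "z": 0, "roll": 0, "fingers": 1},
    {"x": -0.02, "y": 0, "z": 0, "roll": 0, "fingers": 1},
    {"x": -0.02, "y": 0, "z": 0, "roll": 0, "fingers": 1},
    {"x": -0.02, "y": 0, "z": 0, "roll": 0, "fingers": 1},
    {"x": -0.02, "y": 0, "z": 0, "roll": 0, "fingers": 1},
    {"x": 0, "y": 0, "z": 0, "roll": 0, "fingers": 1},
    {"x": 0.04, "y": 0, "z": 0, "roll": 0, "fingers": 1},
    {"x": 0.035, "y": 0, "z": 0, "roll": 0, "fingers": 1},
    {"x": 0, "y": 0, "z": 0, "roll": 0, "fingers": 1},
  ],
)

```text
clock: 9.1
eef_pos: [0.4689, 0.0204, 0.0278]
tool_rot: [0.02, 0.71, -0.02, 0.704]
ft_force: [-1.4, -0.8, -0.3]
grip_width: 0.0856
```

```bash
python3 st.py
```

```text
[[-8.600e-03  5.640e-02  9.984e-01]
 [-6.000e-04  9.984e-01 -5.640e-02]
 [-1.000e+00 -1.100e-03 -8.600e-03]]
yaw -0.0564 [0.4689 0.0204 0.0278] [-1.4 -0.8 -0.3] [ 0.04  0.35 -0.36  0.87 -0.    0.1 ]
```

arm_command(
  motion=[
    {"x": 0.032, "y": 0, "z": 0, "roll": 0, "fingers": 1},
    {"x": 0.014, "y": 0, "z": 0, "roll": 0, "fingers": 1},
    {"x": 0, "y": 0, "z": 0, "roll": 0, "fingers": 1},
  ],
)

```text
clock: 9.35
eef_pos: [0.4703, 0.0204, -0.0162]
tool_rot: [0.02, 0.709, -0.02, 0.704]
ft_force: [0.2, 0.2, -0.6]
grip_width: 0.0853
```

```bash
python3 st.py; python3 - <<'E'
from h import *
c=save('top','pics/t10.png'); i=c['frame'][110:260,165:385,::-1]
cv2.imwrite('pics/t10c.png',cv2.convertScaleAbs(cv2.resize(i,None,fx=3.6,fy=3.6,interpolation=2),alpha=1.7))
E
```

```text
[[-7.100e-03  5.640e-02  9.984e-01]
 [-6.000e-04  9.984e-01 -5.640e-02]
 [-1.000e+00 -1.000e-03 -7.100e-03]]
yaw -0.0564 [ 0.4703  0.0204 -0.0162] [ 0.2  0.2 -0.6] [ 0.04  0.42 -0.4   0.76 -0.    0.1 ]
```

View pics/t10c.png

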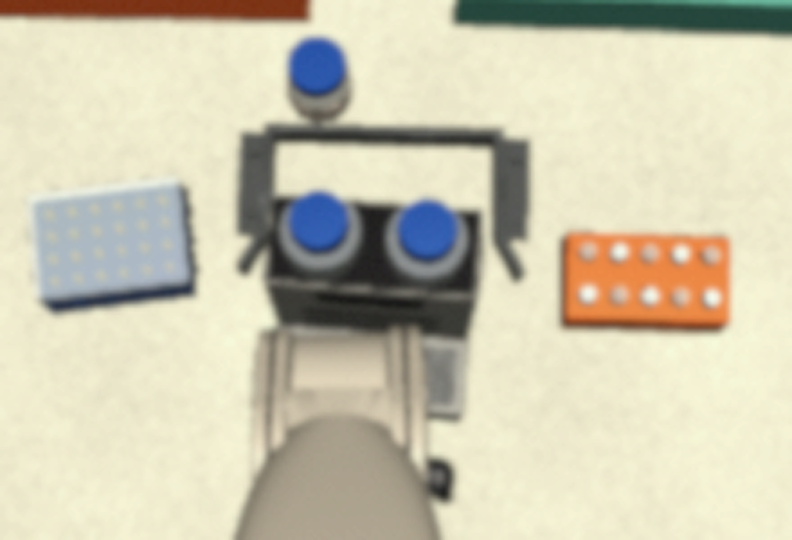

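```bash
python3 - <<'E'
from ov import *
T=load('top')
t=lambda u,v:(u/3.6+165-.36,v/3.6+110-.36)
o=[(T,t(275,201),(65,75,190)),(T,t(480,212),(65,-75,190)),(T,t(270,281),(0,75,190)),(T,t(474,292),(0,-75,190)),(T,t(460,417),(-60,-75,40))]
p,r=fit(o,[.58,0,0]);print(p.round(4),r.round(1).tolist())
ov(T,'top',[('crate',p),('bay',(.684,.0048,0))],(165,110,220,150),'pics/ovt3.png',3.6)
E
```

```text
[ 0.5876  0.0112 -0.0588] [[-1.4, -2.4], [1.1, -0.5], [-2.6, 0.6], [0.9, 2.5], [0.4, -0.1]]
```

View pics/ovt3.png

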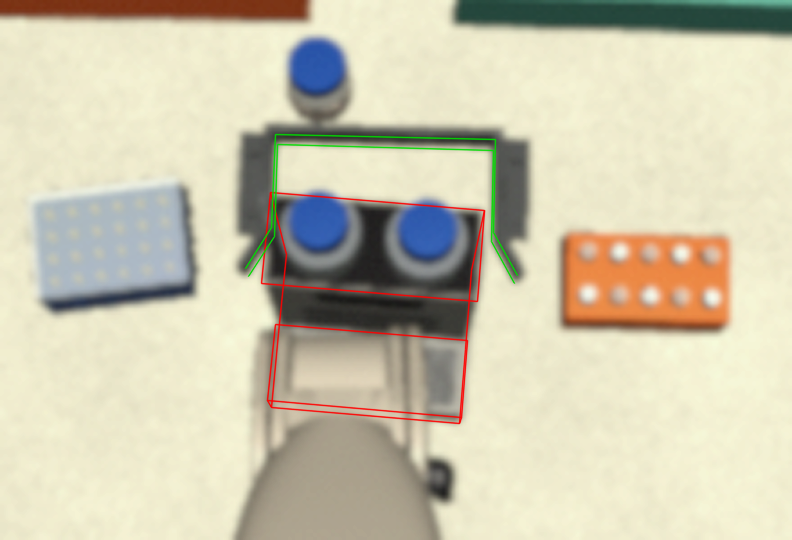

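arm_command(
  motion=[
    {"x": 0.004, "y": -0.004, "z": 0.012, "roll": -0.02, "fingers": 1},
    {"x": 0, "y": 0, "z": 0.012, "roll": -0.01, "fingers": 1},
    {"x": 0, "y": 0, "z": 0.012, "roll": 0, "fingers": 1},
    {"x": 0, "y": 0, "z": 0.01, "roll": 0, "fingers": 1},
    {"x": 0, "y": 0, "z": 0.01, "roll": -0.005, "fingers": 1},
    {"x": 0, "y": 0, "z": 0.01, "roll": -0.005, "fingers": 1},
    {"x": 0, "y": 0, "z": 0.01, "roll": -0.005, "fingers": 1},
    {"x": 0, "y": 0, "z": 0.008, "roll": -0.005, "fingers": 1},
    {"x": 0, "y": 0, "z": -0.003, "roll": 0, "fingers": 1},
  ],
)

```text
clock: 10.15
eef_pos: [0.5508, 0.0131, -0.0054]
tool_rot: [0.001, 0.713, -0.002, 0.701]
ft_force: [-0.4, -0.2, 0.2]
grip_width: 0.0853
```

```bash
python3 st.py; python3 - <<'E'
from h import *
c=save('side','pics/s11.png'); i=c['frame'][135:265,195:345,::-1]
cv2.imwrite('pics/s11c.png',cv2.convertScaleAbs(cv2.resize(i,None,fx=5,fy=5,interpolation=2),alpha=2))
c=save('top','pics/t11.png'); i=c['frame'][110:260,165:385,::-1]
cv2.imwrite('pics/t11c.png',cv2.convertScaleAbs(cv2.resize(i,None,fx=3.6,fy=3.6,interpolation=2),alpha=1.7))
E
```

```text
[[-0.0162  0.0052  0.9999]
 [-0.0016  1.     -0.0052]
 [-0.9999 -0.0017 -0.0162]]
yaw -0.0052 [ 0.5508  0.0131 -0.0054] [-0.4 -0.2  0.2] [ 0.02  0.54 -0.16  0.89 -0.    0.03]
```

View pics/s11c.png

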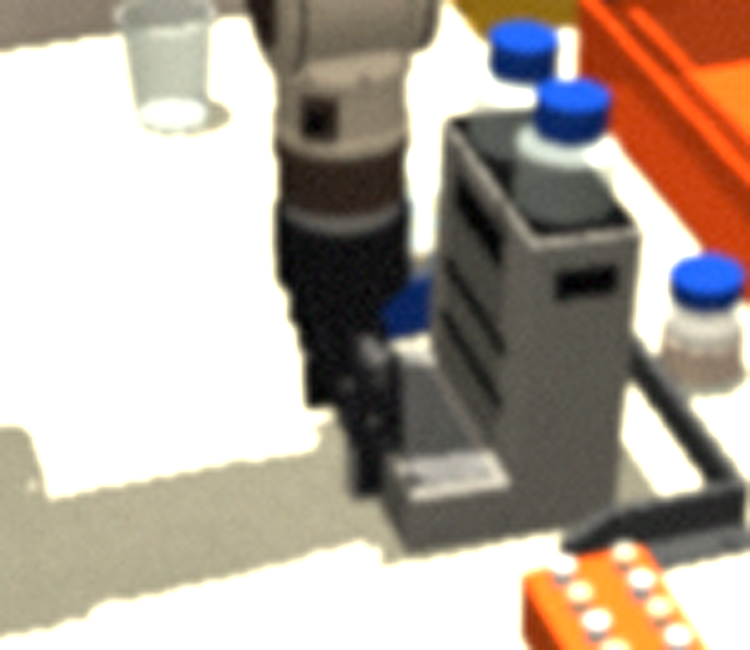

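View pics/t11c.png

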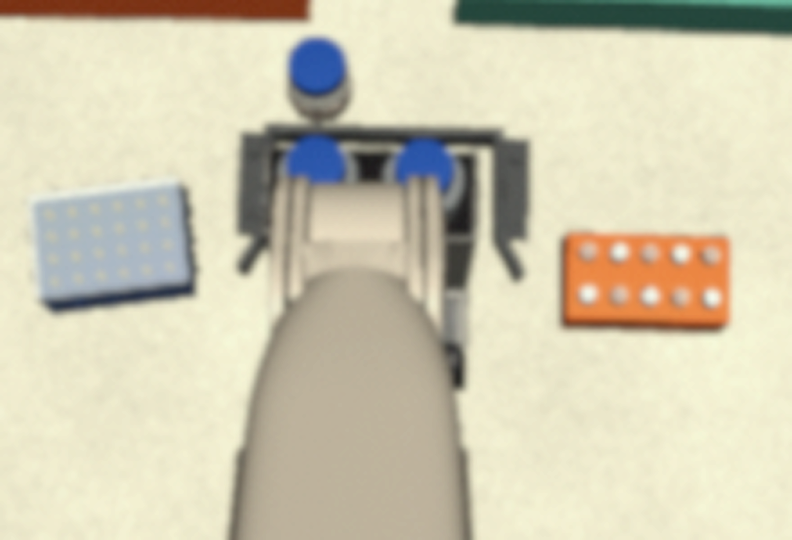

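The fingers crept up (TCP z -0.005) while the crate squared up. I back off, lower again, then measure.

arm_command(
  motion=[
    {"x": 0, "y": 0, "z": -0.015, "roll": 0, "fingers": 1},
    {"x": 0, "y": 0, "z": -0.01, "roll": 0, "fingers": 1},
    {"x": 0.016, "y": 0, "z": 0, "roll": 0, "fingers": 1},
    {"x": 0.0, "y": 0, "z": 0, "roll": 0, "fingers": 1},
  ],
)

```text
clock: 10.58
eef_pos: [0.5242, 0.0134, -0.0169]
tool_rot: [0.001, 0.711, -0.002, 0.704]
ft_force: [0.1, -0.1, -0.7]
grip_width: 0.0855
```

```bash
python3 st.py; python3 - <<'E'
from h import *
c=save('side','pics/s12.png'); i=c['frame'][135:265,195:345,::-1]
cv2.imwrite('pics/s12c.png',cv2.convertScaleAbs(cv2.resize(i,None,fx=5,fy=5,interpolation=2),alpha=1.7))
c=save('top','pics/t12.png'); i=c['frame'][125:235,215:325,::-1]
cv2.imwrite('pics/t12c.png',cv2.convertScaleAbs(cv2.resize(i,None,fx=5,fy=5,interpolation=2),alpha=1.7))
E
```

```text
[[-0.0101  0.0054  0.9999]
 [-0.0013  1.     -0.0054]
 [-0.9999 -0.0014 -0.0101]]
yaw -0.0054 [ 0.5242  0.0134 -0.0169] [ 0.1 -0.1 -0.7] [ 0.03  0.5  -0.25  0.82 -0.    0.03]
```

View pics/s12c.png

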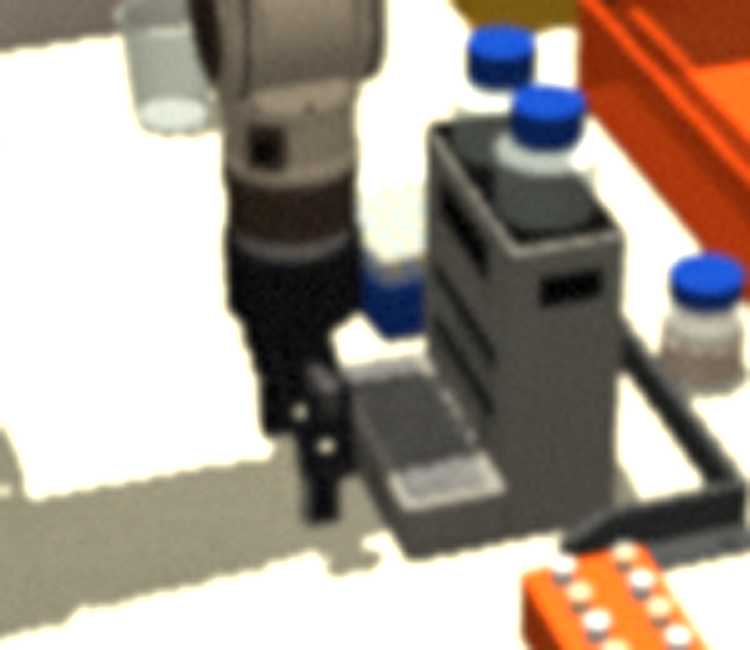

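View pics/t12c.png

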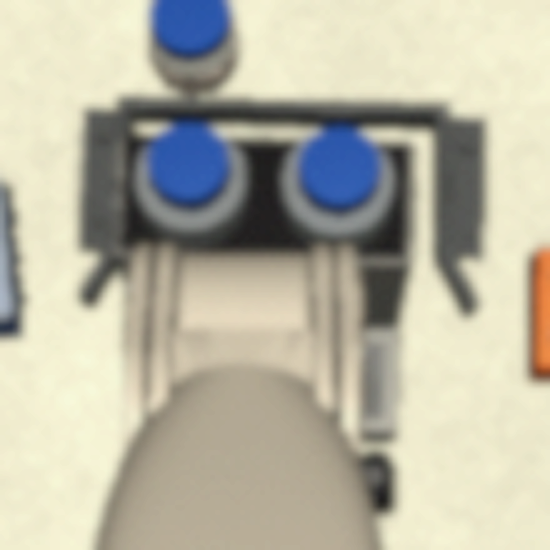

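```bash
cat > m12.py <<'E'
from ov import *
T=load('top');S=load('side')
t=lambda u,v:(u/5+215-.4,v/5+125-.4)
s=lambda u,v:(u/5+195-.4,v/5+135-.4)
o=[(T,t(411,145),(65,-75,190)),(T,t(130,136),(65,75,190)),(T,t(406,262),(0,-75,190)),(T,t(392,437),(-60,-75,40)),
(S,s(413,558),(-60,-75,0)),(S,s(409,510),(-60,-75,40)),(S,s(500,489),(0,-75,40)),(S,s(613,525),(65,-75,0)),(S,s(520,250),(0,-75,190)),(S,s(620,236),(65,-75,190)),(S,s(432,128),(0,75,190)),(S,s(345,375),(-60,75,40))]
p,r=fit(o,[.58,0,0]);print(p.round(4),r.round(1).tolist())
ov(T,'top',[('crate',p),('bay',(.684,.0048,0))],(215,125,110,110),'pics/ovt4.png',5)
ov(S,'side',[('crate',p),('bay',(.684,.0048,0))],(195,135,150,130),'pics/ovs4.png',5)
E
python3 m12.py
```

```text
[ 0.6235  0.0124 -0.0254] [[1.2, -0.4], [-1.9, -1.5], [1.2, 1.2], [0.4, -0.3], [-1.5, 1.5], [-0.8, -0.6], [2.0, -0.3], [1.1, -0.1], [-1.1, 0.4], [2.6, -0.6], [-0.6, -1.4], [-2.5, -2.7]]
```

View pics/ovt4.png

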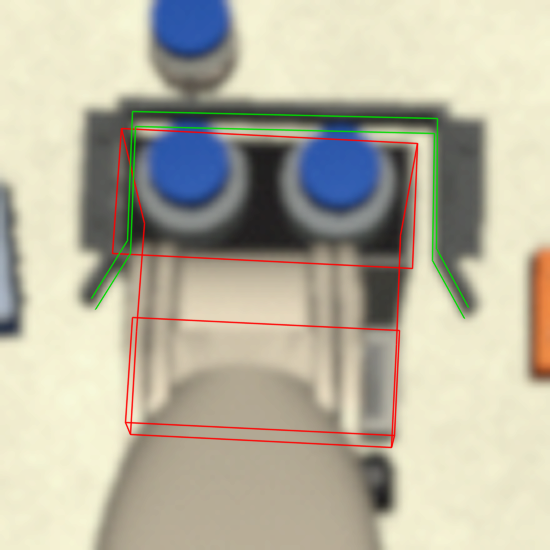

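View pics/ovs4.png

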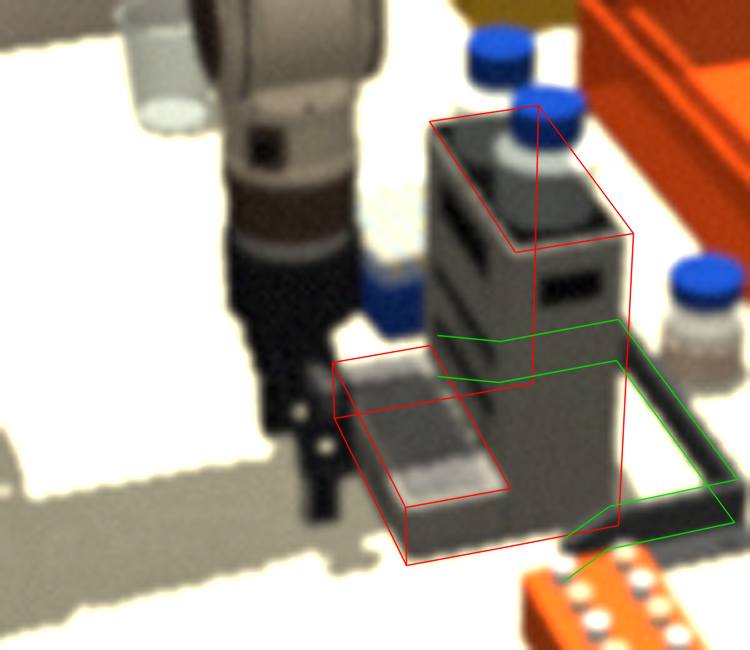

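The crate had leaned slightly while the fingers crept up. It now stands upright at about (0.624, 0.012, yaw ≈ -0.01), 60 mm short. I go lower and slower, with a slight downward bias.

arm_command(
  motion=[
    {"x": 0.01, "y": -0.001, "z": 0.0, "roll": 0, "fingers": 1},
    {"x": 0.003, "y": 0, "z": 0.008, "roll": 0, "fingers": 1},
    {"x": 0.0, "y": 0, "z": 0.008, "roll": 0, "fingers": 1},
    {"x": 0.0, "y": 0, "z": 0.003, "roll": 0, "fingers": 1},
    {"x": 0.0, "y": 0, "z": 0, "roll": 0, "fingers": 1},
  ],
)

```text
clock: 11.1
eef_pos: [0.5504, 0.0123, -0.0267]
tool_rot: [0.002, 0.707, -0.002, 0.707]
ft_force: [0.9, 0.6, 0.3]
grip_width: 0.0854
```

```bash
python3 st.py
```

```text
[[-9.0e-04  5.5e-03  1.0e+00]
 [-1.1e-03  1.0e+00 -5.5e-03]
 [-1.0e+00 -1.1e-03 -9.0e-04]]
yaw -0.0055 [ 0.5504  0.0123 -0.0267] [0.9 0.6 0.3] [ 0.02  0.55 -0.2   0.82 -0.    0.03]
```

Tilt is now zero and the fingers are low. Slow push.

arm_command(
  motion=[
    {"x": 0.0, "y": 0, "z": 0.003, "roll": 0, "fingers": 1},
    {"x": 0.0005, "y": 0, "z": 0.004, "roll": 0, "fingers": 1},
    {"x": 0.0005, "y": 0, "z": 0.005, "roll": 0, "fingers": 1},
    {"x": 0.0005, "y": 0, "z": 0.005, "roll": 0, "fingers": 1},
    {"x": 0.0005, "y": 0, "z": 0.005, "roll": 0, "fingers": 1},
  ],
)

```text
clock: 11.52
eef_pos: [0.5577, 0.0122, -0.0304]
tool_rot: [0.001, 0.718, -0.002, 0.696]
ft_force: [-9.5, 0.3, 7.4]
grip_width: 0.0854
```

```bash
python3 st.py; python3 - <<'E'
from h import *
c=save('side','pics/s13.png'); i=c['frame'][135:265,195:345,::-1]
cv2.imwrite('pics/s13c.png',cv2.convertScaleAbs(cv2.resize(i,None,fx=5,fy=5,interpolation=2),alpha=1.7))
E
```

```text
[[-0.0314  0.0051  0.9995]
 [-0.001   1.     -0.0051]
 [-0.9995 -0.0011 -0.0314]]
yaw -0.0051 [ 0.5577  0.0122 -0.0304] [-9.5  0.3  7.4] [ 0.02  0.59 -0.14  0.87 -0.    0.03]
```

View pics/s13c.png

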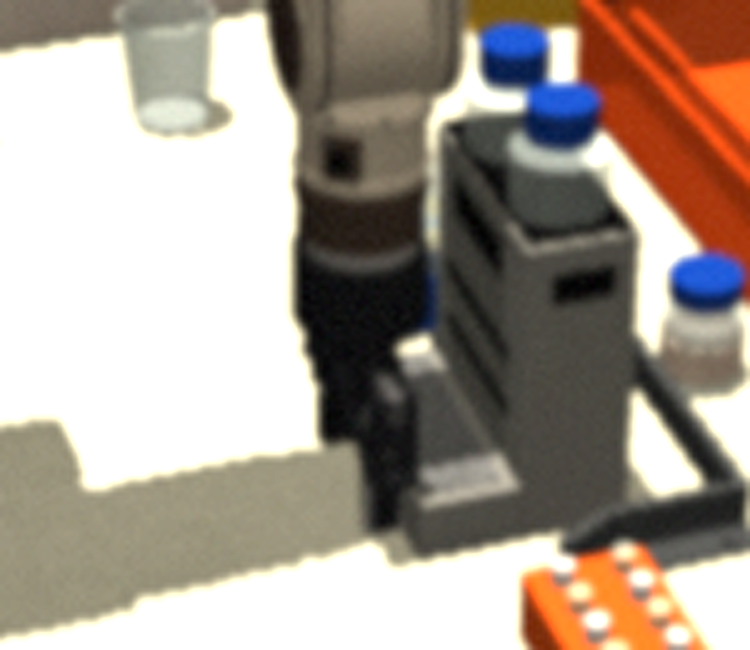

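arm_command(
  motion=[
    {"x": 0.0, "y": 0, "z": 0.008, "roll": 0, "fingers": 1},
    {"x": 0.0, "y": 0, "z": 0.008, "roll": 0, "fingers": 1},
    {"x": 0.0, "y": 0, "z": 0.008, "roll": 0, "fingers": 1},
  ],
)

```text
clock: 11.82
eef_pos: [0.5697, 0.0121, -0.0322]
tool_rot: [0.001, 0.726, -0.002, 0.687]
ft_force: [-8.6, 0.1, 6.2]
grip_width: 0.0856
```

```bash
python3 st.py; python3 - <<'E'
from h import *
c=save('side','pics/s14.png'); i=c['frame'][135:265,195:345,::-1]
cv2.imwrite('pics/s14c.png',cv2.convertScaleAbs(cv2.resize(i,None,fx=5,fy=5,interpolation=2),alpha=1.7))
E
```

```text
[[-0.0554  0.0049  0.9985]
 [-0.001   1.     -0.005 ]
 [-0.9985 -0.0013 -0.0554]]
yaw -0.005 [ 0.5697  0.0121 -0.0322] [-8.6  0.1  6.2] [ 0.02  0.63 -0.07  0.92  0.    0.03]
```

View pics/s14c.png

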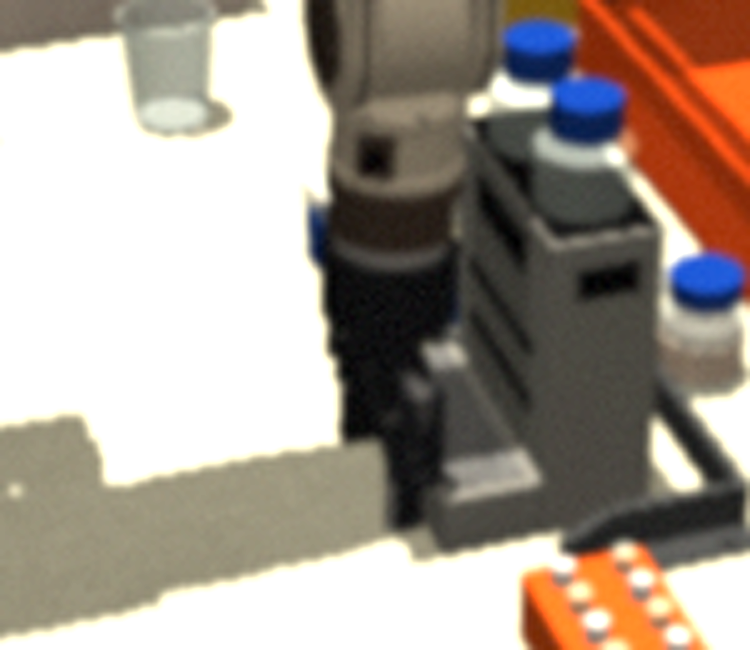

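Upright and sliding, but the lean is back to -0.055. I back off and reset it.

arm_command(
  motion=[
    {"x": 0, "y": 0, "z": -0.02, "roll": 0, "fingers": 1},
    {"x": 0, "y": 0, "z": -0.025, "roll": 0, "fingers": 1},
    {"x": -0.02, "y": 0, "z": 0, "roll": 0, "fingers": 1},
    {"x": -0.02, "y": 0, "z": 0, "roll": 0, "fingers": 1},
    {"x": -0.02, "y": 0, "z": 0, "roll": 0, "fingers": 1},
    {"x": -0.02, "y": 0, "z": 0, "roll": 0, "fingers": 1},
    {"x": 0, "y": 0, "z": 0, "roll": 0, "fingers": 1},
    {"x": 0.04, "y": 0, "z": 0, "roll": 0, "fingers": 1},
    {"x": 0.03, "y": 0, "z": 0, "roll": 0, "fingers": 1},
    {"x": 0, "y": 0, "z": 0, "roll": 0, "fingers": 1},
    {"x": -0.02, "y": 0, "z": 0, "roll": 0, "fingers": 1},
    {"x": -0.02, "y": 0, "z": 0, "roll": 0, "fingers": 1},
    {"x": -0.02, "y": 0, "z": 0, "roll": 0, "fingers": 1},
    {"x": 0, "y": 0, "z": 0, "roll": 0, "fingers": 1},
    {"x": 0.04, "y": 0, "z": 0, "roll": 0, "fingers": 1},
    {"x": 0.03, "y": 0, "z": 0, "roll": 0, "fingers": 1},
    {"x": 0, "y": 0, "z": 0, "roll": 0, "fingers": 1},
  ],
)

```text
clock: 13.28
eef_pos: [0.5283, 0.0123, -0.0247]
tool_rot: [0.001, 0.724, -0.002, 0.69]
ft_force: [-1.8, 0.9, -0.1]
grip_width: 0.0856
```

```bash
python3 st.py
```

```text
[[-0.0486  0.0051  0.9988]
 [-0.001   1.     -0.0051]
 [-0.9988 -0.0013 -0.0486]]
yaw -0.0051 [ 0.5283  0.0123 -0.0247] [-1.8  0.9 -0.1] [ 0.02  0.55 -0.2   0.87  0.    0.03]
```

arm_command(
  motion=[
    {"x": -0.012, "y": 0, "z": 0, "roll": 0, "fingers": 1},
    {"x": -0.012, "y": 0, "z": 0, "roll": 0, "fingers": 1},
    {"x": -0.012, "y": 0, "z": 0, "roll": 0, "fingers": 1},
    {"x": -0.012, "y": 0, "z": 0, "roll": 0, "fingers": 1},
    {"x": -0.012, "y": 0, "z": 0, "roll": 0, "fingers": 1},
    {"x": -0.012, "y": 0, "z": 0, "roll": 0, "fingers": 1},
    {"x": 0, "y": 0, "z": 0, "roll": 0, "fingers": 1},
  ],
)

```text
clock: 13.87
eef_pos: [0.5293, 0.0123, 0.0536]
tool_rot: [0.001, 0.727, -0.002, 0.686]
ft_force: [1.5, -0.4, 0.3]
grip_width: 0.0855
```

```bash
python3 st.py
```

```text
[[-0.0579  0.0051  0.9983]
 [-0.0013  1.     -0.0051]
 [-0.9983 -0.0016 -0.0579]]
yaw -0.0051 [0.5293 0.0123 0.0536] [ 1.5 -0.4  0.3] [ 0.02  0.46 -0.1   1.06  0.    0.03]
```

arm_command(
  motion=[
    {"x": 0.041, "y": 0, "z": 0, "roll": 0, "fingers": 1},
    {"x": 0.02, "y": 0, "z": 0, "roll": 0, "fingers": 1},
    {"x": 0, "y": 0, "z": 0, "roll": 0, "fingers": 1},
  ],
)

```text
clock: 14.12
eef_pos: [0.5311, 0.0124, -0.0033]
tool_rot: [0.001, 0.723, -0.002, 0.691]
ft_force: [-0.8, 1.1, 0.2]
grip_width: 0.0854
```

```bash
python3 st.py
```

```text
[[-0.0459  0.0051  0.9989]
 [-0.001   1.     -0.0051]
 [-0.9989 -0.0012 -0.0459]]
yaw -0.0051 [ 0.5311  0.0124 -0.0033] [-0.8  1.1  0.2] [ 0.02  0.52 -0.18  0.92  0.    0.03]
```

arm_command(
  motion=[
    {"x": 0, "y": 0, "z": -0.033, "roll": 0, "fingers": 1},
    {"x": 0, "y": 0, "z": -0.033, "roll": 0, "fingers": 1},
    {"x": 0, "y": 0, "z": -0.033, "roll": 0, "fingers": 1},
    {"x": 0, "y": 0, "z": 0, "roll": 0, "fingers": 1},
    {"x": -0.02, "y": 0, "z": 0, "roll": 0, "fingers": 1},
    {"x": -0.02, "y": 0, "z": 0, "roll": 0, "fingers": 1},
    {"x": -0.02, "y": 0, "z": 0, "roll": 0, "fingers": 1},
    {"x": -0.02, "y": 0, "z": 0, "roll": 0, "fingers": 1},
    {"x": 0, "y": 0, "z": 0, "roll": 0, "fingers": 1},
    {"x": 0.04, "y": 0, "z": 0, "roll": 0, "fingers": 1},
    {"x": 0.04, "y": 0, "z": 0, "roll": 0, "fingers": 1},
    {"x": 0, "y": 0, "z": 0, "roll": 0, "fingers": 1},
    {"x": -0.02, "y": 0, "z": 0, "roll": 0, "fingers": 1},
    {"x": -0.02, "y": 0, "z": 0, "roll": 0, "fingers": 1},
    {"x": -0.02, "y": 0, "z": 0, "roll": 0, "fingers": 1},
    {"x": -0.02, "y": 0, "z": 0, "roll": 0, "fingers": 1},
    {"x": 0, "y": 0, "z": 0, "roll": 0, "fingers": 1},
    {"x": 0.04, "y": 0, "z": 0, "roll": 0, "fingers": 1},
    {"x": 0.04, "y": 0, "z": 0, "roll": 0, "fingers": 1},
    {"x": 0, "y": 0, "z": 0, "roll": 0, "fingers": 1},
  ],
)

```text
clock: 15.78
eef_pos: [0.4299, 0.0129, 0.0228]
tool_rot: [0.001, 0.722, -0.002, 0.692]
ft_force: [-1.6, 0.3, -0.2]
grip_width: 0.0853
```

```bash
python3 st.py
```

```text
[[-0.0432  0.005   0.9991]
 [-0.001   1.     -0.0051]
 [-0.9991 -0.0012 -0.0432]]
yaw -0.0051 [0.4299 0.0129 0.0228] [-1.6  0.3 -0.2] [ 0.03  0.32 -0.42  0.87  0.    0.03]
```

arm_command(
  motion=[
    {"x": 0.012, "y": 0, "z": 0.012, "roll": 0, "fingers": 1},
    {"x": 0.012, "y": 0, "z": 0.012, "roll": 0, "fingers": 1},
    {"x": 0.012, "y": 0, "z": 0.012, "roll": 0, "fingers": 1},
    {"x": 0.005, "y": 0, "z": 0.012, "roll": 0, "fingers": 1},
    {"x": 0, "y": 0, "z": 0.012, "roll": 0, "fingers": 1},
    {"x": 0, "y": 0, "z": 0.012, "roll": 0, "fingers": 1},
    {"x": 0, "y": 0, "z": 0.012, "roll": 0, "fingers": 1},
    {"x": 0, "y": 0, "z": 0, "roll": 0, "fingers": 1},
  ],
)

```text
clock: 16.45
eef_pos: [0.5149, 0.0124, -0.0122]
tool_rot: [0.001, 0.725, -0.002, 0.689]
ft_force: [-0.3, 0.1, 1.4]
grip_width: 0.0855
```

```bash
python3 st.py
```

```text
[[-0.0502  0.0049  0.9987]
 [-0.0012  1.     -0.005 ]
 [-0.9987 -0.0014 -0.0502]]
yaw -0.005 [ 0.5149  0.0124 -0.0122] [-0.3  0.1  1.4] [ 0.02  0.51 -0.23  0.88  0.    0.03]
```

Free motion doesn't change the lean reliably. It is tolerable, so I lower, re-approach and finish the push with fewer, longer rows.

arm_command(
  motion=[
    {"x": 0.014, "y": 0, "z": 0, "roll": 0, "fingers": 1},
    {"x": 0, "y": 0, "z": 0.02, "roll": 0, "fingers": 1},
    {"x": 0, "y": 0, "z": 0.02, "roll": 0, "fingers": 1},
    {"x": 0, "y": 0, "z": 0, "roll": 0, "fingers": 1},
  ],
)

```text
clock: 16.78
eef_pos: [0.5535, 0.0121, -0.0226]
tool_rot: [0.001, 0.726, -0.002, 0.688]
ft_force: [-0.1, -0.5, -0.9]
grip_width: 0.0852
```

```bash
python3 st.py;python3 - <<'E'
from h import *
c=save('side','pics/s15.png'); i=c['frame'][135:265,195:345,::-1]
cv2.imwrite('pics/s15c.png',cv2.convertScaleAbs(cv2.resize(i,None,fx=5,fy=5,interpolation=2),alpha=1.7))
E
```

```text
[[-0.053   0.0049  0.9986]
 [-0.0012  1.     -0.005 ]
 [-0.9986 -0.0014 -0.053 ]]
yaw -0.005 [ 0.5535  0.0121 -0.0226] [-0.1 -0.5 -0.9] [ 0.02  0.59 -0.12  0.92 -0.    0.03]
```

View pics/s15c.png

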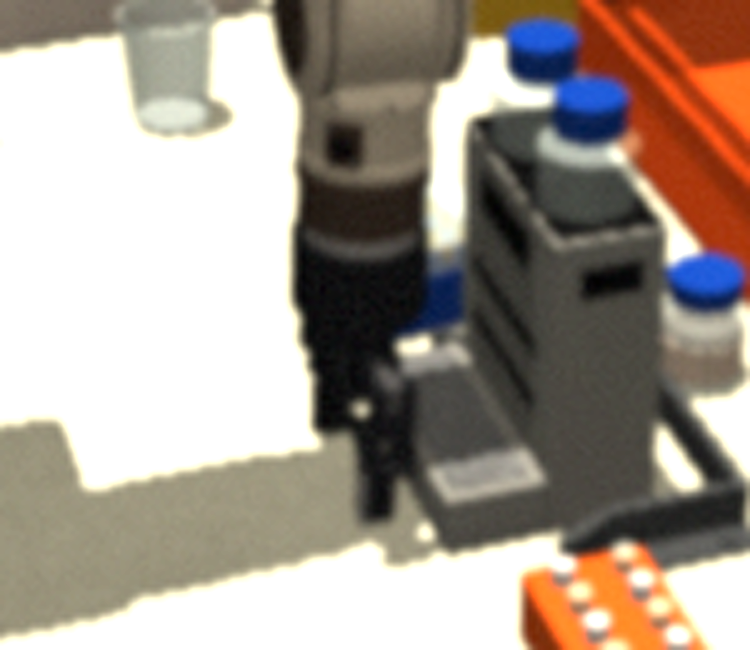

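arm_command(
  motion=[
    {"x": 0.009, "y": 0, "z": 0.004, "roll": 0, "fingers": 1},
    {"x": 0, "y": 0, "z": 0.01, "roll": 0, "fingers": 1},
    {"x": 0, "y": 0, "z": 0.01, "roll": 0, "fingers": 1},
    {"x": 0, "y": 0, "z": 0.012, "roll": 0, "fingers": 1},
    {"x": 0, "y": 0, "z": 0.01, "roll": 0, "fingers": 1},
  ],
)

```text
clock: 17.25
eef_pos: [0.5822, 0.0122, -0.0329]
tool_rot: [0.001, 0.735, -0.002, 0.679]
ft_force: [-15.5, -0.5, 19.9]
grip_width: 0.0852
```

```bash
python3 st.py;python3 - <<'E'
from h import *
c=save('side','pics/s16.png'); i=c['frame'][135:265,195:345,::-1]
cv2.imwrite('pics/s16c.png',cv2.convertScaleAbs(cv2.resize(i,None,fx=5,fy=5,interpolation=2),alpha=1.7))
E
```

```text
[[-7.930e-02  4.600e-03  9.968e-01]
 [-5.000e-04  1.000e+00 -4.700e-03]
 [-9.969e-01 -9.000e-04 -7.930e-02]]
yaw -0.0047 [ 0.5822  0.0122 -0.0329] [-15.5  -0.5  19.9] [ 0.02  0.66 -0.    0.98  0.    0.02]
```

View pics/s16c.png

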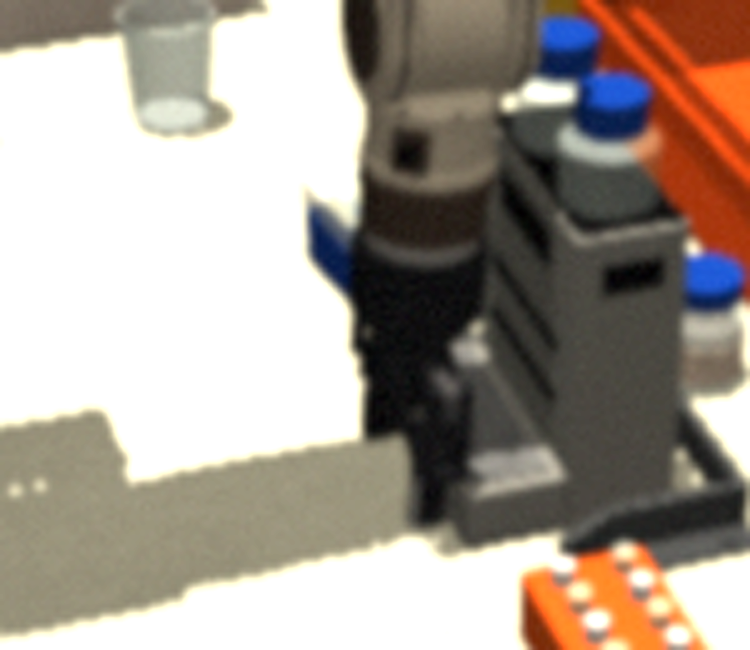

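arm_command(
  motion=[
    {"x": 0, "y": 0, "z": -0.012, "roll": 0, "fingers": 1},
    {"x": -0.006, "y": 0, "z": 0, "roll": 0, "fingers": 1},
    {"x": 0, "y": 0, "z": 0, "roll": 0, "fingers": 1},
  ],
)

```text
clock: 17.55
eef_pos: [0.5676, 0.0123, -0.0255]
tool_rot: [0.001, 0.736, -0.002, 0.677]
ft_force: [0.8, 0.9, 0.4]
grip_width: 0.0856
```

```bash
python3 st.py;python3 - <<'E'
from h import *
c=save('side','pics/s17.png'); i=c['frame'][135:265,195:345,::-1]
cv2.imwrite('pics/s17c.png',cv2.convertScaleAbs(cv2.resize(i,None,fx=5,fy=5,interpolation=2),alpha=1.7))
c=save('top','pics/t17.png'); i=c['frame'][125:235,215:325,::-1]
cv2.imwrite('pics/t17c.png',cv2.convertScaleAbs(cv2.resize(i,None,fx=5,fy=5,interpolation=2),alpha=1.7))
E
```

```text
[[-8.420e-02  4.600e-03  9.964e-01]
 [-4.000e-04  1.000e+00 -4.700e-03]
 [-9.964e-01 -7.000e-04 -8.420e-02]]
yaw -0.0047 [ 0.5676  0.0123 -0.0255] [0.8 0.9 0.4] [ 0.02  0.64 -0.04  0.98  0.    0.03]
```

View pics/s17c.png

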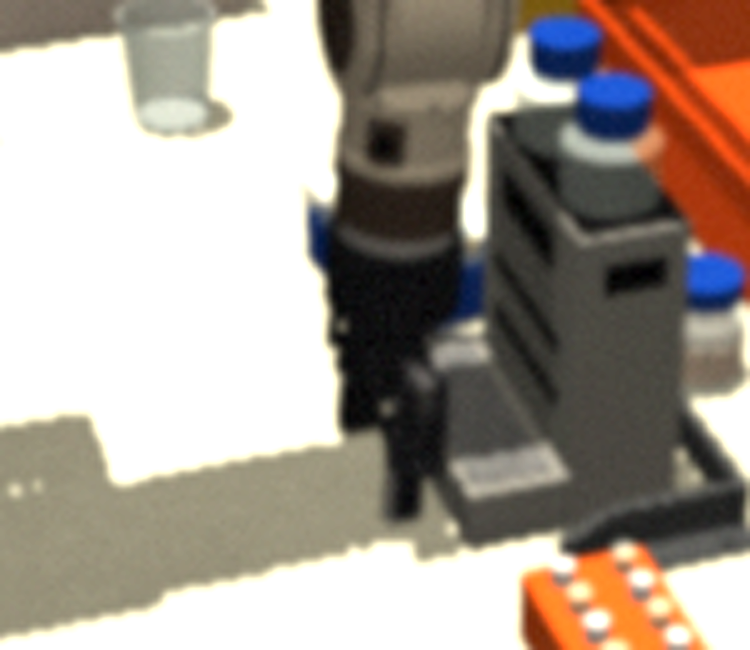

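View pics/t17c.png

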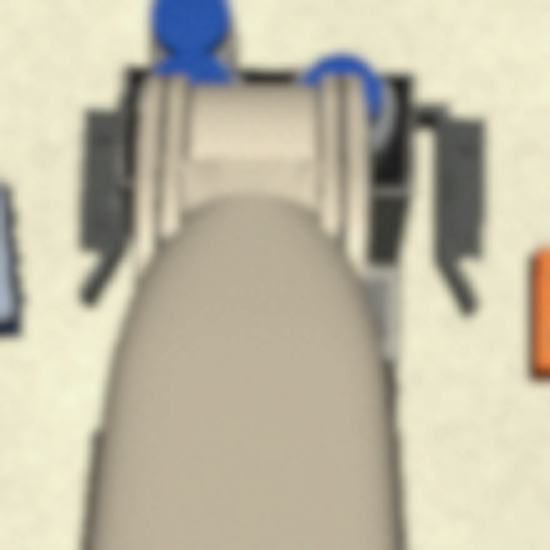

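arm_command(
  motion=[
    {"x": -0.0005, "y": -0.001, "z": 0.008, "roll": 0, "fingers": 1},
    {"x": -0.0005, "y": 0, "z": 0.01, "roll": 0, "fingers": 1},
    {"x": -0.0005, "y": 0, "z": 0.01, "roll": 0, "fingers": 1},
    {"x": -0.0005, "y": 0, "z": 0.01, "roll": 0, "fingers": 1},
  ],
)

```text
clock: 17.98
eef_pos: [0.5986, 0.0109, -0.0274]
tool_rot: [0.001, 0.742, -0.002, 0.67]
ft_force: [-10.0, 0.2, 10.4]
grip_width: 0.0856
```

```bash
python3 st.py;python3 - <<'E'
from h import *
c=save('side','pics/s18.png'); i=c['frame'][135:265,215:365,::-1]
cv2.imwrite('pics/s18c.png',cv2.convertScaleAbs(cv2.resize(i,None,fx=5,fy=5,interpolation=2),alpha=1.7))
E
```

```text
[[-1.011e-01  4.300e-03  9.949e-01]
 [-5.000e-04  1.000e+00 -4.400e-03]
 [-9.949e-01 -9.000e-04 -1.011e-01]]
yaw -0.0044 [ 0.5986  0.0109 -0.0274] [-10.    0.2  10.4] [0.02 0.7  0.08 1.05 0.   0.02]
```

View pics/s18c.png

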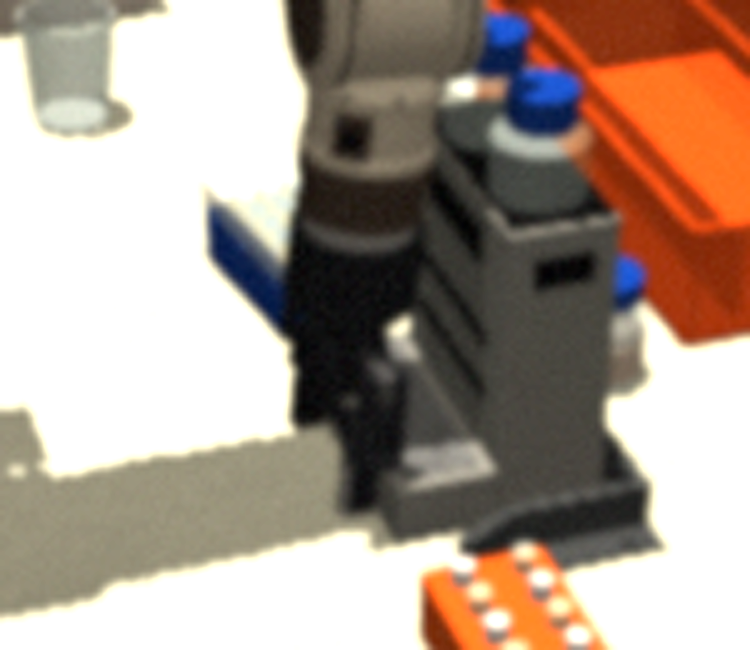

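```bash
python3 - <<'E'
from h import *
S=load('side');T=load('top')
R,_=cv2.Rodrigues(S['rvec']);o=-R.T@S['tvec'].reshape(3)
def plane_y(u,v,y):
    a=ray(S,[(u,v)],0)[0]; d=a-o; return o+d*(y-o[1])/d[1]
s=lambda u,v:(u/5+215-.4,v/5+135-.4)
for n,uv in dict(wr1=(482,40),wr2=(436,110),wr3=(432,200),wr4=(422,260),fing=(400,420)).items():
    print(n,[plane_y(*s(*uv),y).round(3).tolist() for y in(-.03,.012)])
for n,uv in dict(towerFL=(440,130),cap=(508,95),towFR=(497,230),neck=(490,150)).items():
    print(n,[plane_y(*s(*uv),y).round(3).tolist() for y in(.085,-.03,-.065)])
E
```

```text
wr1 [[0.668, -0.03, 0.288], [0.686, 0.012, 0.266]]
wr2 [[0.644, -0.03, 0.252], [0.66, 0.012, 0.228]]
wr3 [[0.643, -0.03, 0.199], [0.659, 0.012, 0.173]]
wr4 [[0.638, -0.03, 0.163], [0.654, 0.012, 0.136]]
fing [[0.627, -0.03, 0.062], [0.643, 0.012, 0.031]]
towerFL [[0.691, 0.085, 0.174], [0.647, -0.03, 0.24], [0.633, -0.065, 0.26]]
cap [[0.733, 0.085, 0.19], [0.684, -0.03, 0.254], [0.669, -0.065, 0.274]]
towFR [[0.729, 0.085, 0.101], [0.681, -0.03, 0.174], [0.666, -0.065, 0.196]]
neck [[0.723, 0.085, 0.156], [0.675, -0.03, 0.223], [0.66, -0.065, 0.244]]
```

Clearance between wrist and tower is still about 15 mm. Short final pushes follow.

arm_command(
  motion=[
    {"x": -0.0005, "y": 0, "z": 0.009, "roll": 0, "fingers": 1},
    {"x": -0.0005, "y": 0, "z": 0.008, "roll": 0, "fingers": 1},
  ],
)

```text
clock: 18.2
eef_pos: [0.6059, 0.0104, -0.0281]
tool_rot: [0.001, 0.75, -0.002, 0.662]
ft_force: [-32.1, -1.6, 28.6]
grip_width: 0.0853
```

```bash
python3 st.py;python3 - <<'E'
from h import *
c=save('side','pics/s19.png'); i=c['frame'][135:265,215:365,::-1]
cv2.imwrite('pics/s19c.png',cv2.convertScaleAbs(cv2.resize(i,None,fx=5,fy=5,interpolation=2),alpha=1.7))
E
```

```text
[[-1.241e-01  3.300e-03  9.923e-01]
 [-8.000e-04  1.000e+00 -3.400e-03]
 [-9.923e-01 -1.200e-03 -1.241e-01]]
yaw -0.0034 [ 0.6059  0.0104 -0.0281] [-32.1  -1.6  28.6] [0.02 0.73 0.14 1.1  0.   0.02]
```

View pics/s19c.png

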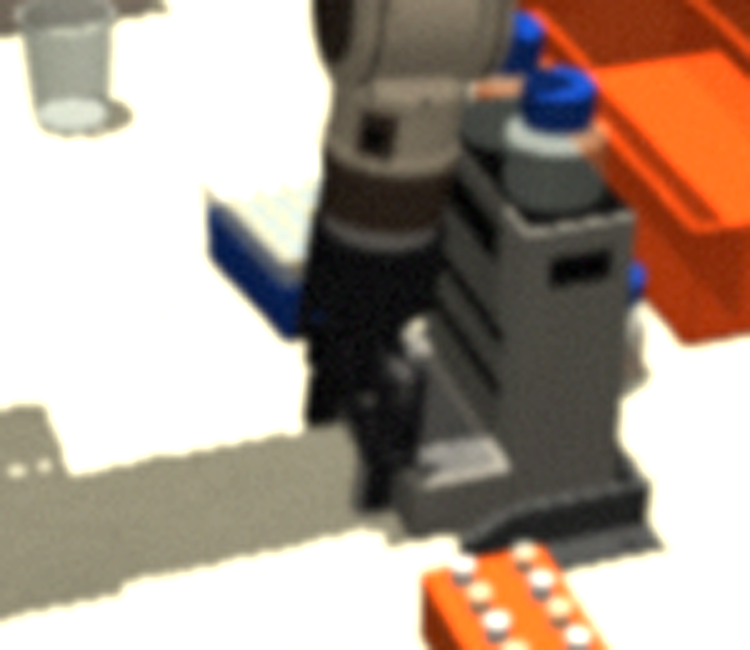

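The force jumped to 32 N, so the crate is against something, most likely the back stop. I draw straight back and measure.

arm_command(
  motion=[
    {"x": 0, "y": 0, "z": -0.008, "roll": 0, "fingers": 1},
    {"x": 0, "y": 0, "z": -0.02, "roll": 0, "fingers": 1},
    {"x": 0, "y": 0, "z": -0.03, "roll": 0, "fingers": 1},
    {"x": 0, "y": 0, "z": -0.03, "roll": 0, "fingers": 1},
    {"x": 0, "y": 0, "z": -0.03, "roll": 0, "fingers": 1},
    {"x": 0, "y": 0, "z": -0.03, "roll": 0, "fingers": 1},
    {"x": 0, "y": 0, "z": -0.03, "roll": 0, "fingers": 1},
    {"x": 0, "y": 0, "z": 0, "roll": 0, "fingers": 1},
  ],
)

```text
clock: 18.92
eef_pos: [0.4257, 0.0102, -0.0083]
tool_rot: [0.001, 0.751, -0.002, 0.661]
ft_force: [-1.5, -0.1, -0.1]
grip_width: 0.0853
```

```bash
python3 st.py;python3 - <<'E'
from h import *
c=save('side','pics/s20.png'); i=c['frame'][135:265,215:365,::-1]
cv2.imwrite('pics/s20c.png',cv2.convertScaleAbs(cv2.resize(i,None,fx=5,fy=5,interpolation=2),alpha=1.7))
c=save('top','pics/t20.png'); i=c['frame'][125:235,215:325,::-1]
cv2.imwrite('pics/t20c.png',cv2.convertScaleAbs(cv2.resize(i,None,fx=5,fy=5,interpolation=2),alpha=1.7))
E
```

```text
[[-1.270e-01  3.800e-03  9.919e-01]
 [-8.000e-04  1.000e+00 -3.900e-03]
 [-9.919e-01 -1.300e-03 -1.270e-01]]
yaw -0.004 [ 0.4257  0.0102 -0.0083] [-1.5 -0.1 -0.1] [ 0.02  0.42 -0.38  0.9   0.    0.03]
```

View pics/s20c.png

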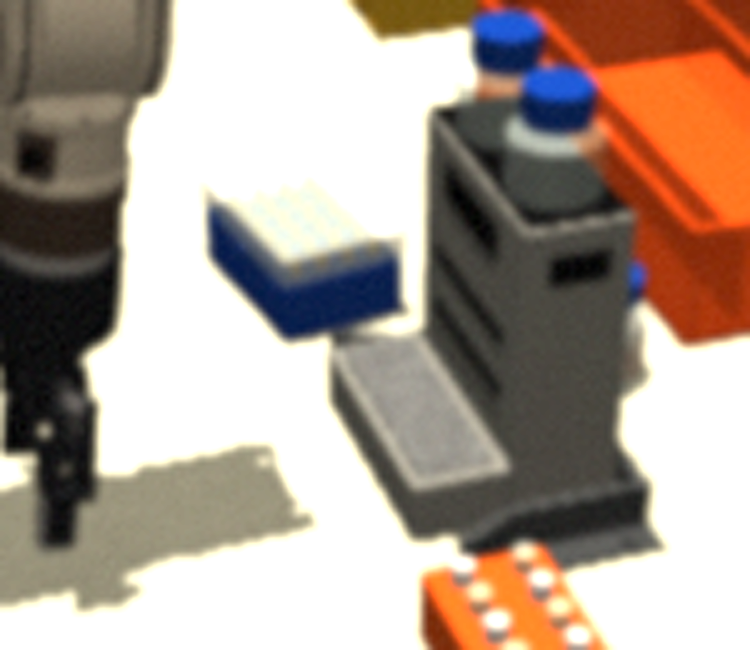

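View pics/t20c.png

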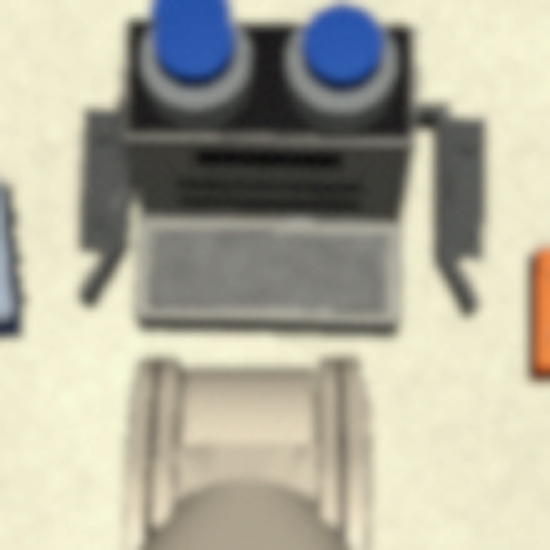

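```bash
python3 - <<'E'
from ov import *
T=load('top');S=load('side')
t=lambda u,v:(u/5+215-.4,v/5+125-.4)
s=lambda u,v:(u/5+215-.4,v/5+135-.4)
o=[(T,t(412,26),(65,-75,190)),(T,t(128,22),(65,75,190)),(T,t(409,135),(0,-75,190)),(T,t(125,130),(0,75,190)),(T,t(395,325),(-60,-75,40)),(T,t(140,320),(-60,75,40)),
(S,s(415,535),(-60,-75,0)),(S,s(414,487),(-60,-75,40)),(S,s(508,467),(0,-75,40)),(S,s(530,237),(0,-75,190)),(S,s(632,216),(65,-75,190)),(S,s(432,110),(0,75,190)),(S,s(333,343),(-60,75,40))]
p,r=fit(o,[.68,0,0]);print('both',p.round(4),r.round(1).tolist())
p2,_=fit(o[:6],[.68,0,0]);print('top',p2.round(4)); p3,_=fit(o[6:],[.68,0,0]);print('side',p3.round(4))
ov(T,'top',[('crate',p),('bay',(.684,.0048,0))],(215,125,110,110),'pics/ovt5.png',5)
ov(S,'side',[('crate',p),('bay',(.684,.0048,0))],(215,135,150,130),'pics/ovs5.png',5)
E
```

```text
both [ 0.685   0.0118 -0.0123] [[1.3, -0.1], [-0.6, -1.4], [1.2, 2.5], [-1.4, 1.3], [0.7, 0.1], [-1.7, -0.9], [-0.4, 1.9], [0.1, -0.1], [1.7, -0.1], [-0.4, -0.9], [2.1, -0.5], [-0.3, -0.9], [-0.5, 0.4]]
top [0.6851 0.0115 0.0066]
side [ 0.685   0.0114 -0.0272]
```

View pics/ovt5.png

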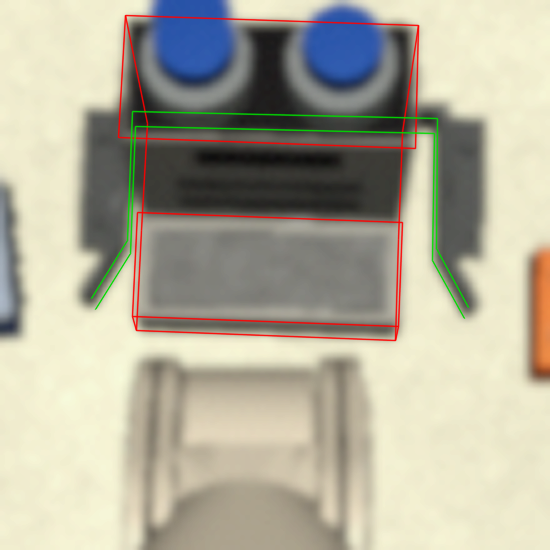

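View pics/ovs5.png

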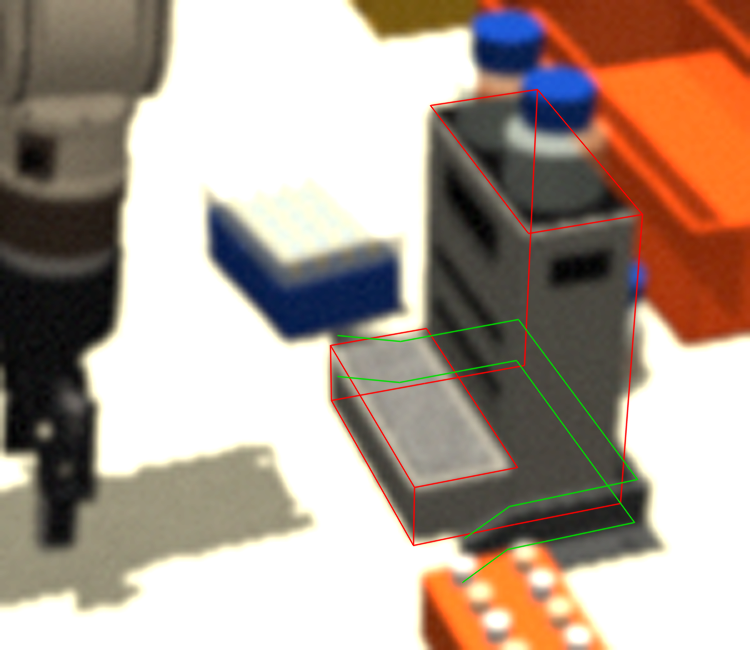

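The fit puts the crate at x=0.685 (bay 0.684), y about 7 mm left of centre, and yaw ≈ 0. The push ended on a hard stop. I raise the hand clear, take a last look and hand in.

arm_command(
  motion=[
    {"x": -0.03, "y": 0, "z": 0, "roll": 0, "fingers": 1},
    {"x": -0.03, "y": 0, "z": 0, "roll": 0, "fingers": 1},
    {"x": -0.03, "y": 0, "z": 0, "roll": 0, "fingers": 1},
    {"x": 0, "y": 0, "z": 0, "roll": 0, "fingers": 1},
    {"x": 0, "y": 0, "z": 0, "roll": 0, "fingers": 1},
    {"x": 0, "y": 0, "z": 0, "roll": 0, "fingers": 1},
  ],
)

```text
clock: 19.52
eef_pos: [0.4563, 0.0103, 0.0864]
tool_rot: [0.001, 0.743, -0.002, 0.669]
ft_force: [-0.3, 0.5, -0.4]
grip_width: 0.0853
```

```bash
python3 - <<'E'
from h import *
a=cv2.imread('pics/top0.png')
c=save('top','pics/t21.png'); b=cv2.imread('pics/t21.png')
cv2.imwrite('pics/t21d.png',np.hstack([a[60:300,50:490],b[60:300,50:490]])[:, :][:, ::1] if 0 else np.vstack([a[110:300,60:490],b[110:300,60:490]]))
E
python3 st.py
```

```text
[[-1.065e-01  4.200e-03  9.943e-01]
 [-6.000e-04  1.000e+00 -4.300e-03]
 [-9.943e-01 -1.100e-03 -1.065e-01]]
yaw -0.0043 [0.4559 0.0103 0.086 ] [ 0.1 -0.5  0.2] [ 0.02  0.34 -0.21  1.13  0.    0.03]
```

View pics/t21d.png

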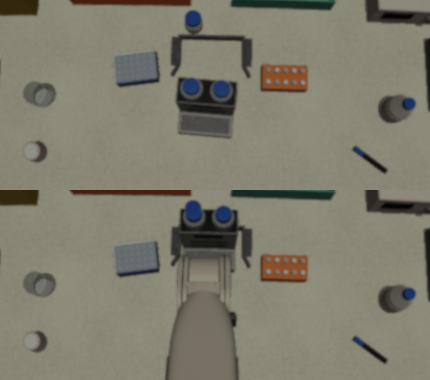

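The crate stands in the bay, the bystanders are at the same pixels as before, and the hand is clear.

```bash
python3 -c "
from workcell import job_done; print(job_done())"
```

```text
the job is handed in; nothing more can be done
None
```

I slid the crate into the bay by pushing low on its toe with the open fingers, in several short pushes. The last push ended on a hard stop: the force jumped from about 10 N to 32 N. I then drew the hand back and up, and handed the job in at about 19.6 s.

**Last checks**
- **Position:** the camera fit put the crate at x = 0.685, against 0.684 for the bay's home position. That is good to only a few mm, so I rely on the force jump as the sign of contact with the back stop.
- **Centring:** it sits about 7 mm to the +y side of the bay's centre line.
- **Squareness:** the two cameras disagreed on its angle, at +0.007 rad from the top view and -0.027 rad from the side view. Both are within the 0.09 rad limit.
- **Bystanders:** in the top view they were where they started, except the stain jar, which I could only see in part behind the crate.
- **Robot:** the force reading was near zero, with the hand clear of everything.

**What went wrong on the way**
- **Fingertip height:** in the pictures the open fingertips sat well above the reported TCP, so I worked with TCP heights below zero.
- **Crate lean:** on one push the fingers crept upward and the crate leaned a few degrees by eye. I backed off, it settled upright, and I finished lower down.
- **Tool lean:** the tool gradually leaned forward, to about 0.12 rad by the end. I couldn't fully correct it, but by my estimate the wrist stayed 10–15 mm clear of the crate's tower.

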